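Put loose parts away in a latched parts chest

TASK

Put all the loose parts from the bench away in the steel parts chest: press the sprung hook down inside its guard to free the lid, raise the lid until its folding stay locks, and put each part into the bay that already holds a part of its own kind. Then lift the knee of the stay past centre to unlock it while the lid is still up, lower the lid, and press it shut until the hook has snapped over it. Do not take the stock out of the bays, and leave the pulley, the can and the tray where they stand.

Things in the scene. Friction and masses are not known exactly. Their poses are not given: they have to be found in the camera images.
- chest: Fixed grey steel parts chest, 190 (x) x 345 (y) x 105 mm, walls 5 mm; origin under its centre, x to the far (hinge) side, y to its left, z up. Inside: three open bays side by side, 109 mm wide (y), 180 mm long (x), floor at z 45 mm, parted by 4 mm dividers 50 mm high. Each bay holds one stock part near its far end. The flat lid is 6 mm thick, its middle plane at z 108 mm when shut
- bay0 (a point): Centre of the left bay's floor, at (0, +113, 45) mm in the chest; axes as the chest's
- bay1 (a point): Centre of the middle bay's floor, at (0, 0, 45) mm in the chest
- bay2 (a point): Centre of the right bay's floor, at (0, -113, 45) mm in the chest
- lid_hinge (a point): Middle of the lid's hinge axis (along chest y) at the far top edge, at (+95, 0, 108) mm in the chest
- lid (a joint): Lid angle in rad: 0 shut, grows as the front edge rises; held by the hook it reads under 0.02; freed, it pops up to 0.10 by itself; 1.40 when open on the locked stay (it can be pulled to about 1.41). 0.6 kg, stiff hinge: with the stay unlocked it stays where left above about 1.2, below that it sinks slowly
- lid_handle (a point): Middle of the lid's bow handle: a round bar, 12 mm thick, 100 mm long along chest y, 235 mm from the hinge and 44 mm clear (centre line) of the lid's front edge; moves with the lid. A bar between the finger pads may turn as the lid swings. x points at the hinge when shut, turns with the lid
- lid_front (a point): Point on the lid's top face near its front edge, in line with the hook, 175 mm from the hinge, at (-80, +100, 111) mm in the chest when shut: press down here by hand to shut the lid; the last 0.10 rad takes 10 to 14 N against the lifting plunger and the hook, until it snaps
- hook (a joint): Sprung hook at the chest's front, in rad: 0 at home (nose over the lid's tongue), grows as its paddle is pressed down; the tongue is free from about 0.13; stop at 0.22. Pressing takes 3 N at first, 7 to 10 N at the stop; springs back when let go. The lid's tongue pushes it aside and it snaps over when the lid is pressed shut
- paddle (a point): Middle of the hook's paddle top (34 mm wide), which lies 15 mm below the rim of its guard, an open-topped shaft 44 mm wide along chest y and 59 mm along x, at (-160, +100, 80) mm in the chest when at home; sinks 12 mm over its stroke. The hook's upright arm and nose stand at the shaft's side next to the chest (23 mm from this point when pressed; 20 mm to the guard's front plate on the other side)
- knee (a joint): Knee of the folding lid stay at the chest's left side, in rad: 0 with the lid shut, 2.55 when both links are in line, 2.74 at its stop, past centre, where it locks the open lid. It drops past centre by itself when the lid is raised fully and let go. Lifted (up and to the front) to under about 2.3 it stays unlocked
- knee_bar (a point): Middle of the grip part of the round release bar at the stay's knee: 14 mm thick, 68 mm long, pointing out to chest +y from the links, 57 mm out from the chest's left wall. With the lid open it is at about (+60, +230, 120) mm in the chest; it turns on a circle of 53 mm about the lower link's pivot, at x +27, z +78 mm in the chest; lifting takes 2 to 8 N
- bearing1_mid (a point): Centre (half-way up) of a loose ball bearing, a flat steel disc with a bore, diameter 47 mm, 16 mm high, 110 g. On the bench, may be absent
- bearing2_mid (a point): Centre (half-way up) of a loose ball bearing, a flat steel disc with a bore, diameter 47 mm, 16 mm high, 110 g. On the bench, may be absent
- carton1_mid (a point): Centre (half-way up) of a loose small cardboard carton, 44 (x) x 36 (y) x 40 (z) mm, 90 to 200 g. On the bench, may be absent
- carton2_mid (a point): Centre (half-way up) of a loose small cardboard carton, 44 (x) x 36 (y) x 40 (z) mm, 90 to 200 g. On the bench, may be absent
- pad1_mid (a point): Centre (half-way up) of a loose brake pad, 72 (x) x 40 (y) mm steel plate 6 mm thick with a 56 x 36 mm lining block on it, 16 mm high in all, 150 g. On the bench, may be absent
- stock_bearing_mid (a point): Centre of the stock part in one of the bays, centre about 48 mm from the bay's middle towards the hinge: ball bearing, a flat steel disc with a bore, diameter 47 mm, 16 mm high, 110 g. It marks the bay of its kind
- stock_carton_mid (a point): Centre of the stock part in one of the bays, centre about 48 mm from the bay's middle towards the hinge: small cardboard carton, 44 (x) x 36 (y) x 40 (z) mm, 90 to 200 g. It marks the bay of its kind
- stock_pad_mid (a point): Centre of the stock part in one of the bays, centre about 48 mm from the bay's middle towards the hinge: brake pad, 72 (x) x 40 (y) mm steel plate 6 mm thick with a 56 x 36 mm lining block on it, 16 mm high in all, 150 g. It marks the bay of its kind
- pulley: Bystander: dark steel V-belt pulley, diameter 120 mm, 40 mm high; origin under its centre
- oil_can: Bystander: grey can, diameter 60 mm, 130 mm high; origin under its centre
- nut_tray: Bystander: open dark steel tray 100 x 140 x 35 mm; origin under its centre
Things that resemble listed ones, but are neither listed nor needed, are in the scene too. Leave any green or red look-alike of the part that bears bearing1_mid alone.

How it is judged:
On the way, in this order (a step that is already met when the one before it is completed fails the run):
1. the hook is pressed down clear of the lid's tongue (value of joint hook above 0.1 rad), for 0.1 s.
2. the lid is open and its stay has locked past centre (value of joint lid above 1.35 rad and value of joint knee above 2.65 rad), for 0.3 s.
3. every loose part lies in the bay that holds its own kind, the lid still open (x of bearing1_mid in the frame of chest between -0.092 and 0.092 m and y of bearing1_mid in the frame of chest between -0.17 and 0.17 m and z of bearing1_mid in the frame of chest between 0.04 and 0.104 m and (y of each of stock_bearing_mid, bearing1_mid in the frame of chest above 0.0565 m or (y of stock_bearing_mid in the frame of chest between -0.0565 and 0.0565 m and y of bearing1_mid in the frame of chest between -0.0565 and 0.0565 m) or y of each of stock_bearing_mid, bearing1_mid in the frame of chest below -0.0565 m) and x of bearing2_mid in the frame of chest between -0.092 and 0.092 m and y of bearing2_mid in the frame of chest between -0.17 and 0.17 m and z of bearing2_mid in the frame of chest between 0.04 and 0.104 m and (y of each of stock_bearing_mid, bearing2_mid in the frame of chest above 0.0565 m or (y of stock_bearing_mid in the frame of chest between -0.0565 and 0.0565 m and y of bearing2_mid in the frame of chest between -0.0565 and 0.0565 m) or y of each of stock_bearing_mid, bearing2_mid in the frame of chest below -0.0565 m) and x of carton1_mid in the frame of chest between -0.092 and 0.092 m and y of carton1_mid in the frame of chest between -0.17 and 0.17 m and z of carton1_mid in the frame of chest between 0.04 and 0.104 m and (y of each of stock_carton_mid, carton1_mid in the frame of chest above 0.0565 m or (y of stock_carton_mid in the frame of chest between -0.0565 and 0.0565 m and y of carton1_mid in the frame of chest between -0.0565 and 0.0565 m) or y of each of stock_carton_mid, carton1_mid in the frame of chest below -0.0565 m) and x of carton2_mid in the frame of chest between -0.092 and 0.092 m and y of carton2_mid in the frame of chest between -0.17 and 0.17 m and z of carton2_mid in the frame of chest between 0.04 and 0.104 m and (y of each of stock_carton_mid, carton2_mid in the frame of chest above 0.0565 m or (y of stock_carton_mid in the frame of chest between -0.0565 and 0.0565 m and y of carton2_mid in the frame of chest between -0.0565 and 0.0565 m) or y of each of stock_carton_mid, carton2_mid in the frame of chest below -0.0565 m) and x of pad1_mid in the frame of chest between -0.092 and 0.092 m and y of pad1_mid in the frame of chest between -0.17 and 0.17 m and z of pad1_mid in the frame of chest between 0.04 and 0.104 m and (y of each of stock_pad_mid, pad1_mid in the frame of chest above 0.0565 m or (y of stock_pad_mid in the frame of chest between -0.0565 and 0.0565 m and y of pad1_mid in the frame of chest between -0.0565 and 0.0565 m) or y of each of stock_pad_mid, pad1_mid in the frame of chest below -0.0565 m) and value of joint lid above 1.2 rad), for 0.3 s.
4. the stay's knee has been lifted past centre, the lid still up (value of joint knee below 2.45 rad and value of joint lid above 1 rad), for 0.2 s.
At the end, for the whole second after the job is handed in: Every loose part lies inside the bay that holds its own kind, below the rim; the lid is shut (angle under 0.03 rad) with the hook home over its tongue (hook angle under 0.06 rad) (x of bearing1_mid in the frame of chest between -0.092 and 0.092 m and y of bearing1_mid in the frame of chest between -0.17 and 0.17 m and z of bearing1_mid in the frame of chest between 0.04 and 0.104 m and (y of each of stock_bearing_mid, bearing1_mid in the frame of chest above 0.0565 m or (y of stock_bearing_mid in the frame of chest between -0.0565 and 0.0565 m and y of bearing1_mid in the frame of chest between -0.0565 and 0.0565 m) or y of each of stock_bearing_mid, bearing1_mid in the frame of chest below -0.0565 m) and x of bearing2_mid in the frame of chest between -0.092 and 0.092 m and y of bearing2_mid in the frame of chest between -0.17 and 0.17 m and z of bearing2_mid in the frame of chest between 0.04 and 0.104 m and (y of each of stock_bearing_mid, bearing2_mid in the frame of chest above 0.0565 m or (y of stock_bearing_mid in the frame of chest between -0.0565 and 0.0565 m and y of bearing2_mid in the frame of chest between -0.0565 and 0.0565 m) or y of each of stock_bearing_mid, bearing2_mid in the frame of chest below -0.0565 m) and x of carton1_mid in the frame of chest between -0.092 and 0.092 m and y of carton1_mid in the frame of chest between -0.17 and 0.17 m and z of carton1_mid in the frame of chest between 0.04 and 0.104 m and (y of each of stock_carton_mid, carton1_mid in the frame of chest above 0.0565 m or (y of stock_carton_mid in the frame of chest between -0.0565 and 0.0565 m and y of carton1_mid in the frame of chest between -0.0565 and 0.0565 m) or y of each of stock_carton_mid, carton1_mid in the frame of chest below -0.0565 m) and x of carton2_mid in the frame of chest between -0.092 and 0.092 m and y of carton2_mid in the frame of chest between -0.17 and 0.17 m and z of carton2_mid in the frame of chest between 0.04 and 0.104 m and (y of each of stock_carton_mid, carton2_mid in the frame of chest above 0.0565 m or (y of stock_carton_mid in the frame of chest between -0.0565 and 0.0565 m and y of carton2_mid in the frame of chest between -0.0565 and 0.0565 m) or y of each of stock_carton_mid, carton2_mid in the frame of chest below -0.0565 m) and x of pad1_mid in the frame of chest between -0.092 and 0.092 m and y of pad1_mid in the frame of chest between -0.17 and 0.17 m and z of pad1_mid in the frame of chest between 0.04 and 0.104 m and (y of each of stock_pad_mid, pad1_mid in the frame of chest above 0.0565 m or (y of stock_pad_mid in the frame of chest between -0.0565 and 0.0565 m and y of pad1_mid in the frame of chest between -0.0565 and 0.0565 m) or y of each of stock_pad_mid, pad1_mid in the frame of chest below -0.0565 m) and value of joint lid below 0.03 rad and value of joint hook below 0.06 rad and velocity of joint lid below 0.05 rad/s); the robot touches nothing.
It fails at once if the pulley, the can or the tray moved more than 30 mm (distance of any of pulley, oil_can, nut_tray from where it was at the start of the episode above 0.03 m).
It fails at once if a stock part was taken out of the chest (z of any of stock_bearing_mid, stock_carton_mid, stock_pad_mid in the frame of chest above 0.14 m).
Of bearing1, bearing2, carton1, carton2, pad1 only 3 to 5 are there at a start; the rules pass over those that are not, and their reading is None.
At some moment in a run one of bearing1, bearing2, carton1, carton2 may be knocked a few centimetres aside while the robot is not near it.
Once in a run the grip may slacken for a moment while it holds something.
It also fails if it takes over 210 s, if anything falls off the work surface, if the arm or the gripper's body presses on something with over 40 N, if the wrist force passes 120 N, or if a joint passes its speed limit or range.

ROBOT

A 7-joint arm with a two-finger parallel gripper is mounted at the origin on the work surface. World frame = base frame: x ahead of the robot, y to its left, z up, the work surface at z = 0. Lengths are in m, angles in rad, forces in N, time in s.
With the tool pointing down it reaches from about 0.4 to 0.85 m from the base axis. Payload 4.5 kg.
Tool frame: the origin (TCP) lies midway between the tips of the shut fingers; the grasp point (between the pads) lies 19 mm behind it; z points along the fingers, y is the line along which they close (so a half turn about z gives the same grasp; the last joint's range is limited). The gripper opens to 88 mm and grips with 3 to 60 N. Pads are 18 mm wide; open, the fingers measure 123 mm over their backs; the gripper's body (75 mm by 187 mm) begins 45 mm behind the grasp point.
Start: joints at [1.381, 0.689, -0.195, 1.565, 0.157, 0.902, -0.215], TCP at [0.139, -0.609, 0.239] pointing down, gripper open.
Joint ranges: [-3.01, 3.01], [-0.46, 2.08], [-1.47, 1.51], [0.13, 2.56], [-1, 4.14], [0.04, 2.09], [-2.66, 2.66]. Speed limits (rad/s): [2.57, 2.57, 3.14, 3.14, 3.14, 3.14, 3.14].

INTERFACE

Orientations are given as a unit quaternion [x, y, z, w].
In Python, from plant import r gives the robot as it stands.
- The arm moves only by the tool carry_out, never from a script. Its argument "plan" is a list of rows, each an object with "rot": the turn, a rotation vector about the tool's x, y, z in rad, a list of three; "xyz": the shift along the tool's x, y, z in m, a list of three; "grip": the closure in counts, from 0 (fully open) to 255 (shut). In form: [{"rot": [wx, wy, wz], "xyz": [dx, dy, dz], "grip": grip}, ...]. A call has 1 to 8 rows; each row is the pose to reach, as a shift and turn from the pose commanded when the call began, along the tool's axes at that moment; what a row does not reach only later rows make up. A row lasts 1/12 s, in which the tool goes at most 41.7 mm and 7.16 degrees, less where a joint would pass 70% of its speed; a pose out of reach is approached as far as the arm can. A call with a gripper value outside its range is refused whole. The fingers move at their own pace and stop on an object; "squeeze" is the grip in N (left out, the last holds). Time passes only in rows, so rows that repeat a pose let the fingers close. It gives the time, the measured TCP pose, the force, the opening and the grip force at its end, in the units of the state.
- r.get_state(): the state, without advancing time (a new reading comes with each control period).
- r.snapshot(name): name is "scene" or "top"; returns the picture (420x560x3 uint8, red, green, blue); there is no depth.
- r.camera_params(name): a dict with "fx", "fy", "cx", "cy" (pixels), "distortion" ([k1, k2, p1, p2, k3] as OpenCV has them; the pictures are not rectified), "position" and "attitude" of the camera in the world. Camera axes: x right, y down, z forward; pixel columns grow to the right and rows downward; lengths in m; the calibration is good to about 2 mm. A picture is of the moment at which its call begins. camera_params takes no time and is no camera call.
- r.finish_job(): hands the job in; it is judged then, once.
The state is a dict: "clock": time; "q": joint angles; "qd": joint speeds; "joint_torque": joint torques, N m; "tool_pos": TCP position; "eef_rot": TCP orientation; "contact_force": force on the tool from outside, world axes, zero at the start; "moment": the same for the moment, N m; "opening": opening from 0.0 (shut) to 1.0 (fully open); "finger_force": force on a finger pad.
Only numpy, scipy, OpenCV 4.12 (cv2) and the standard library are available. Lean on these libraries where they do the work, as an engineer would, in place of code of your own. Each camera call takes 0.05 s, during which the arm holds its last target. There are 200 camera calls.

## Working session

There is one attempt and no reset: what is moved stays moved. The work goes in short steps, Python scripts to look and compute and a tool call to move; the robot and the scene stay as the last step left them, time stands still between calls to the robot, and variables do not carry over. Pictures are saved under pics/ and viewed, at most 14 in all, crops included, and the job is handed in when it is done.

Besides the shell and the picture viewer there is one more tool, called after ">>>" as name(argument=value, ...), one argument or row to a line, values as JSON. carry_out: Moves the arm, as the interface text tells. Its arguments: {"type":"object","properties":{"plan":{"type":"array"},"squeeze":{"type":"number"}},"required":["plan"]}

```bash
ls; mkdir -p pics
python3 - <<'E'
from plant import r
import cv2
print(r.get_state())
for n in("scene","top"):
    print(r.camera_params(n)); im=r.snapshot(n)
    cv2.imwrite(f"pics/{n}0.png",cv2.resize(im[:,:,::-1],(800,600),interpolation=cv2.INTER_CUBIC))
E
```

```text
pics
{'clock': 0.0, 'q': array([ 1.38083067,  0.68995614, -0.19452539,  1.56636013,  0.15731382,
        0.90245039, -0.21511946]), 'qd': array([ 0.00013755, -0.0006533 , -0.0002534 ,  0.0002536 ,  0.00066858,
       -0.00087489, -0.00049494]), 'joint_torque': array([ 2.19483136e-04, -5.27564371e+01, -1.26675982e+00, -1.53428060e+01,
       -5.26561635e-02,  6.37103309e-03,  1.78696323e-04]), 'tool_pos': array([ 0.13850752, -0.60881908,  0.23792339]), 'eef_rot': array([ 9.93742542e-01,  1.11691392e-01, -1.63622489e-04, -8.75057839e-04]), 'contact_force': array([-0.3749012 ,  0.468637  , -0.16653697]), 'moment': array([-0.0560216 ,  0.01941275, -0.02693103]), 'finger_force': 0.0, 'opening': 0.9988073888929905}
{'fx': 528.2304036235412, 'fy': 528.2304036235412, 'cx': 277.6416560006249, 'cy': 212.47800097054207, 'distortion': array([0.05899298, 0.        , 0.        , 0.        , 0.        ]), 'position': array([ 1.2021152 , -0.42644514,  1.28712567]), 'attitude': array([ 0.84224479,  0.45062909, -0.13359565, -0.26402527])}
{'fx': 460.8761000212638, 'fy': 460.8761000212638, 'cx': 270.50641907833506, 'cy': 210.67166506171057, 'distortion': array([-0.04670137,  0.        ,  0.        ,  0.        ,  0.        ]), 'position': array([0.38453644, 0.04350455, 1.31460813]), 'attitude': array([ 0.71392255, -0.69697495,  0.04753714, -0.04775697])}
```

View pics/scene0.png

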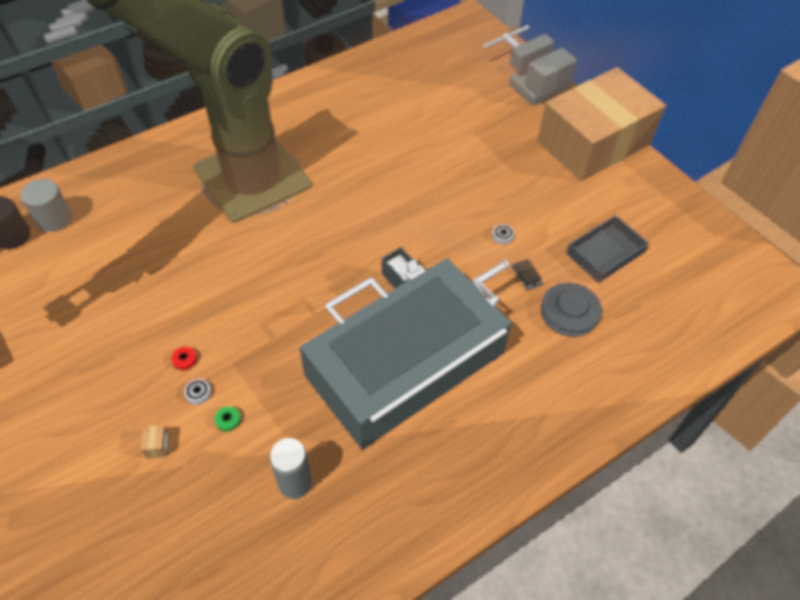

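View pics/top0.png

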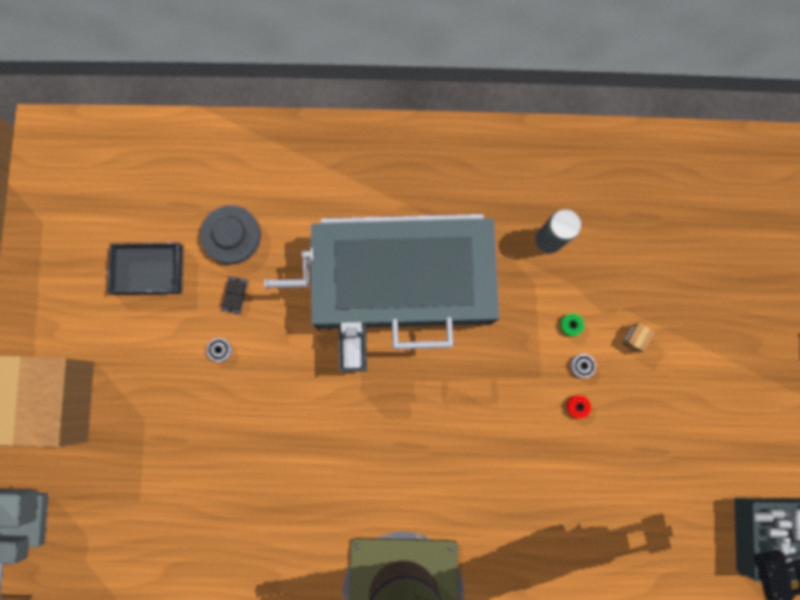

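```bash
cat > h.py <<'E'
from plant import r
import cv2, numpy as np
from scipy.spatial.transform import Rotation as R
def cam(n):
    p=r.camera_params(n); K=np.array([[p['fx'],0,p['cx']],[0,p['fy'],p['cy']],[0,0,1.]])
    return K,p['distortion'],p['position'],R.from_quat(p['attitude']).as_matrix()
def ray(n,u,v,z):
    "pixel (original 560x420) -> world point at height z"
    K,d,t,M=cam(n); q=cv2.undistortPoints(np.array([[[u,v]]],float),K,d)[0,0]
    w=M@np.array([q[0],q[1],1]); return t+w*(z-t[2])/w[2]
def proj(n,P):
    K,d,t,M=cam(n); P=np.atleast_2d(P)
    return cv2.projectPoints(P.astype(float),cv2.Rodrigues(M.T)[0],-M.T@t,K,d)[0][:,0]
def crop(im,x0,y0,x1,y1,k,fn):
    cv2.imwrite(fn,cv2.resize(im[y0:y1,x0:x1,::-1],None,fx=k,fy=k,interpolation=cv2.INTER_CUBIC))
E
python3 - <<'E'
from h import *
im=r.snapshot("top")
# left: chest region; tile: chest + left parts + right parts
a=cv2.resize(im[150:265,205:355],None,fx=4,fy=4,interpolation=2)  #600x460
b=cv2.resize(im[180:265,140:190],None,fx=4,fy=4,interpolation=2)  #200x340
cv=np.zeros((600,800,3),np.uint8); cv[:460,:600]=a; cv[:340,600:800]=b
c=cv2.resize(im[210:295,385:465],None,fx=2.5,fy=2.5,interpolation=2) #200x212
cv[345:345+c.shape[0],600:600+c.shape[1]]=c
d=cv2.resize(im[220:255,500:560],None,fx=4,fy=4,interpolation=2); cv[460:600,0:240]=d
cv2.imwrite("pics/t1.png",cv[:,:,::-1])
print(ray("top",798/1.4286,345/1.4286,0))
E
```

```text
[ 0.49261056 -0.79429196  0.        ]
```

View pics/t1.png

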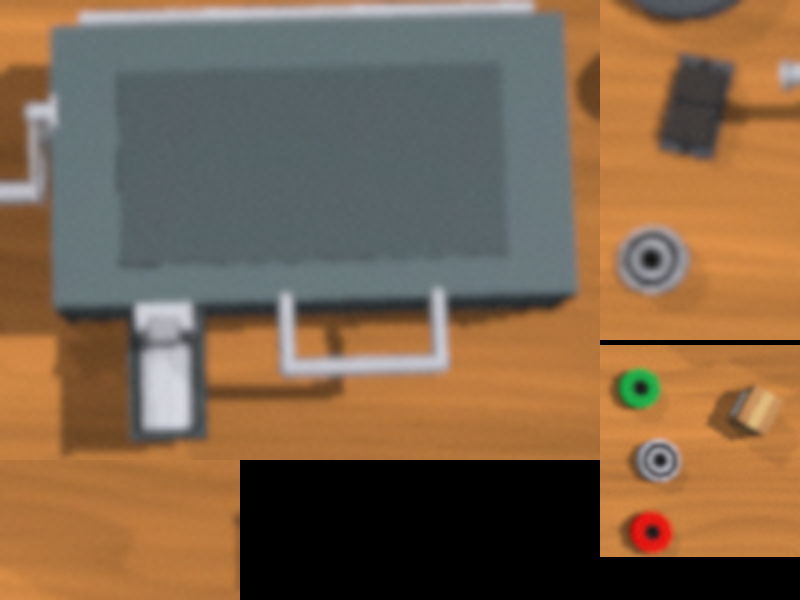

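```bash
cat >> h.py <<'E'
def chest(P,pose):
    x,y,a=pose; P=np.atleast_2d(P); c,s=np.cos(a),np.sin(a)
    return np.c_[x+c*P[:,0]-s*P[:,1], y+s*P[:,0]+c*P[:,1], P[:,2]]
E
python3 - <<'E'
from h import *
from scipy.optimize import least_squares
o=lambda p:np.array([205+p[0]/4,150+p[1]/4])
obs=np.array([o(p) for p in [(52,28),(562,14),(576,292),(54,305),(290,368),(440,360)]])
M=np.array([(95,172.5,111),(95,-172.5,111),(-95,-172.5,111),(-95,172.5,111),(-140,47,108),(-140,-47,108)])/1000
f=least_squares(lambda p:(proj("top",chest(M,p))-obs).ravel(),[.6,.06,0])
print(f.x,f.fun.reshape(-1,2).round(1))
C=f.x
print("handle,front,paddle,knee\n",chest(np.array([(-140,0,108),(-80,100,111),(-160,100,80),(60,230,120)])/1000,C).round(4))
print("paddle px crop",(proj("top",chest([[-.16,.1,.08]],C))-[205,150])*4)
b=lambda u,v,z:ray("top",140+(u-600)/4,180+v/4,z).round(4)
print("pad",b(697,105,.014), "ends",b(709,58,.006),b(686,156,.006),"bear",b(652,260,.016))
c=lambda u,v,z:ray("top",385+(u-600)/2.5,210+(v-345)/2.5,z).round(4)
print("bearB",c(659,461,.016),"green",c(640,388,.016),"red",c(651,532,.016),"carton",c(757,410,.04))
for n,p in dict(carton=c(757,410,.04),pad=b(697,105,.014)).items(): print(n,proj("scene",p)*1.4286)
im=r.snapshot("scene")
A=cv2.resize(im[285:335,90:140],None,fx=8,fy=8,interpolation=2)
B=cv2.resize(im[150:220,340:390],None,fx=8,fy=8,interpolation=2)
cv=np.zeros((560,800,3),np.uint8);cv[:400,:400]=A;cv[:560,400:800]=B
cv2.imwrite("pics/s1.png",cv[:,:,::-1])
print(R.from_quat(r.get_state()['eef_rot']).as_matrix().round(3))
E
```

```text
[0.60663074 0.00555216 0.08384301] [[ 1.7  1. ]
 [ 2.4 -2.9]
 [ 4.9 -2.3]
 [ 4.4  2.3]
 [-5.8  0.9]
 [-7.5  0.8]]
handle,front,paddle,knee
 [[ 0.4671 -0.0062  0.108 ]
 [ 0.5185  0.0985  0.111 ]
 [ 0.4388  0.0918  0.08  ]
 [ 0.6472  0.2398  0.12  ]]
paddle px crop [[189.2715872  408.97583012]]
pad [0.5664 0.3499 0.014 ] ends [0.602 0.345 0.006] [0.5305 0.3577 0.006 ] bear [0.4549 0.3754 0.016 ]
bearB [ 0.44   -0.3464  0.016 ] green [ 0.5223 -0.3258  0.016 ] red [ 0.3606 -0.3363  0.016 ] carton [ 0.4981 -0.4505  0.04  ]
carton [[154.4114688  433.97374939]]
pad [[525.8352378  269.91513165]]
[[ 0.975  0.222 -0.   ]
 [ 0.222 -0.975  0.001]
 [-0.    -0.001 -1.   ]]
```

View pics/s1.png

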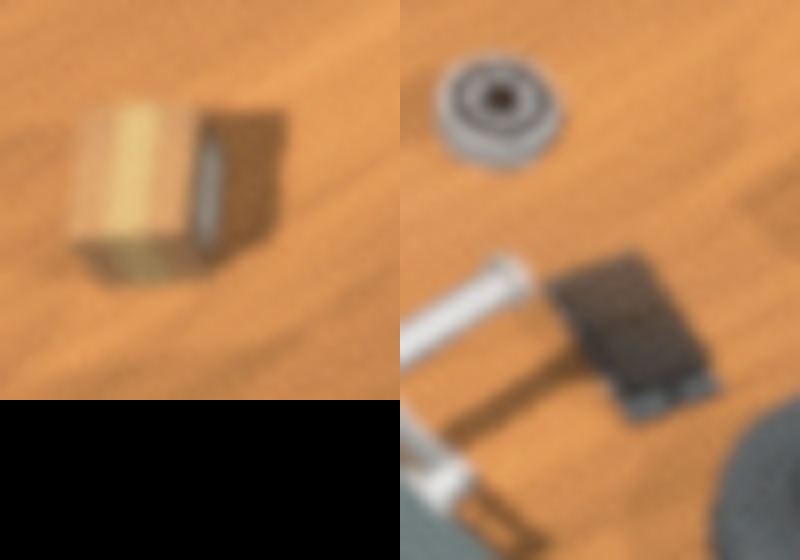

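Run:
```python
from h import *
from scipy.optimize import least_squares
o=lambda p:np.array([205+p[0]/4,150+p[1]/4])
obs=np.array([o(p) for p in [(52,28),(562,14),(576,292),(54,305),(290,368),(440,360)]])
def M(h): return np.array([(95,172.5,111),(95,-172.5,111),(-95,-172.5,111),(-95,172.5,111),(-140,h+47,108),(-140,h-47,108)])/1000
f=least_squares(lambda p:(proj("top",chest(M(p[3]*1000),p[:3]))-obs).ravel(),[.6,.06,0,-.04])
print(f.x,f.fun.reshape(-1,2).round(1)); C=f.x[:3]; h=f.x[3]
print("handle,front,paddle,knee,b0,b1,b2\n",chest(np.array([(-140,h*1000,108),(-80,100,111),(-160,100,80),(60,230,120),(0,113,45),(0,0,45),(0,-113,45)])/1000,C).round(4))
print("paddle px crop",(proj("top",chest(np.array([[-160,100,80],[-180,100,80],[-137,100,95],[-160,122,95],[-160,78,95]])/1e3,C))-[205,150])*4)
```

```text
[ 0.60617061  0.01458374  0.05182583 -0.03096613] [[-0.6 -0.9]
 [ 0.3 -0.8]
 [ 0.5 -0. ]
 [-0.2  0.3]
 [ 0.8  0.2]
 [-0.8  1.2]]
handle,front,paddle,knee,b0,b1,b2
 [[ 0.468  -0.0236  0.108 ]
 [ 0.5211  0.1103  0.111 ]
 [ 0.4412  0.1062  0.08  ]
 [ 0.6542  0.2474  0.12  ]
 [ 0.6003  0.1274  0.045 ]
 [ 0.6062  0.0146  0.045 ]
 [ 0.612  -0.0983  0.045 ]]
paddle px crop [[167.89479118 404.87133644]
 [168.53903615 434.91344381]
 [166.03302396 368.97990083]
 [133.45957177 404.71092196]
 [200.09119244 402.88066056]]
```

Candidates in top0.png: bearings are grey discs at (218,350) and (583,366). The green (572,325) and red (578,407) discs are look-alikes. The carton is at (637,337), the pad at (234,295), and the paddle is in the guard at (351,350). The close crops confirm grey bearings with a bore, a taped carton and a lined pad. The brown thing at the right edge is out of reach.

```bash
cat >> h.py <<'E'
C=np.array([0.6062,0.0146,0.0518])
def ch(x,y,z): return chest([[x/1e3,y/1e3,z/1e3]],C)[0]
def down(yaw,tilt=(0,0,0)):
    "tool pointing down, tool x at world azimuth yaw, then extra turn in tool axes"
    return R.from_euler('z',yaw)*R.from_euler('x',np.pi)*R.from_rotvec(tilt)
def plan(wps,start=None):
    "wps: (pos,Rot); prints the call shifts, rounded, chained"
    s=r.get_state(); p,Q=(s['tool_pos'],R.from_quat(s['eef_rot'])) if start is None else start
    for P,T in wps:
        n=max(1,int(np.ceil(np.linalg.norm(np.array(P)-p)/.3))); p0,Q0=p,Q; rel=(Q0.inv()*T).as_rotvec()
        for i in range(1,n+1):
            tp=p0+(np.array(P)-p0)*i/n; tq=Q0*R.from_rotvec(rel*i/n)
            d=Q.inv().apply(tp-p).round(3); w=(Q.inv()*tq).as_rotvec().round(3)
            rows=max(np.linalg.norm(d)/.0417,np.degrees(np.linalg.norm(w))/7.16)
            print("xyz",d.tolist(),"rot",w.tolist(),"rows %.1f"%rows)
            p=p+Q.apply(d); Q=Q*R.from_rotvec(w)
    return p,Q
def st():
    s=r.get_state(); q=R.from_quat(s['eef_rot']); x=q.apply([1,0,0])
    print("t %.2f"%s['clock'],"pos",s['tool_pos'].round(4),"yaw %.3f"%np.arctan2(x[1],x[0]),"z",q.apply([0,0,1]).round(3),"F",s['contact_force'].round(1),"op %.3f"%s['opening'],"ff %.1f"%s['finger_force'],"q",s['q'].round(2))
E
python3 - <<'E'
from h import *
D=down(C[2])
plan([((.40,-.38,.26),D),(ch(-160,100,180),D),(ch(-160,100,88),D),(ch(-160,100,70),D)])
E
```

```text
xyz [0.153, -0.083, -0.011] rot [-0.001, 0.0, 0.086] rows 4.2
xyz [0.145, -0.095, -0.011] rot [-0.0, 0.0, 0.086] rows 4.2
xyz [0.033, -0.242, 0.04] rot [-0.0, 0.0, 0.0] rows 5.9
xyz [0.033, -0.242, 0.04] rot [-0.0, 0.0, 0.0] rows 5.9
xyz [0.0, 0.0, 0.092] rot [-0.0, 0.0, 0.0] rows 2.2
xyz [0.0, 0.0, 0.018] rot [-0.0, 0.0, 0.0] rows 0.4
```

>>> carry_out(
  plan=[
    {"rot":[0,0,0.086],"xyz":[0.153,-0.083,-0.011],"grip":255},
    {"rot":[0,0,0.086],"xyz":[0.153,-0.083,-0.011],"grip":255},
    {"rot":[0,0,0.086],"xyz":[0.153,-0.083,-0.011],"grip":255},
    {"rot":[0,0,0.086],"xyz":[0.153,-0.083,-0.011],"grip":255},
    {"rot":[0,0,0.086],"xyz":[0.153,-0.083,-0.011],"grip":255},
    {"rot":[0,0,0.086],"xyz":[0.153,-0.083,-0.011],"grip":255},
  ],
)

```text
clock: 0.7
tool_pos: [0.2734, -0.4917, 0.2501]
eef_rot: [0.997, 0.073, 0.001, -0.001]
contact_force: [-0.9, 0.3, -0.2]
opening: 0.572
finger_force: 0.0
```

>>> carry_out(
  plan=[
    {"rot":[0,0,0.086],"xyz":[0.145,-0.095,-0.011],"grip":255},
    {"rot":[0,0,0.086],"xyz":[0.145,-0.095,-0.011],"grip":255},
    {"rot":[0,0,0.086],"xyz":[0.145,-0.095,-0.011],"grip":255},
    {"rot":[0,0,0.086],"xyz":[0.145,-0.095,-0.011],"grip":255},
    {"rot":[0,0,0.086],"xyz":[0.145,-0.095,-0.011],"grip":255},
    {"rot":[0,0,0.086],"xyz":[0.145,-0.095,-0.011],"grip":255},
  ],
)

```text
clock: 1.2
tool_pos: [0.4022, -0.3793, 0.2608]
eef_rot: [1.0, 0.028, 0.001, -0.0]
contact_force: [-0.6, -0.7, 0.3]
opening: 0.11
finger_force: 0.0
```

>>> carry_out(
  plan=[
    {"rot":[0,0,0],"xyz":[0.033,-0.242,0.04],"grip":255},
    {"rot":[0,0,0],"xyz":[0.033,-0.242,0.04],"grip":255},
    {"rot":[0,0,0],"xyz":[0.033,-0.242,0.04],"grip":255},
    {"rot":[0,0,0],"xyz":[0.033,-0.242,0.04],"grip":255},
    {"rot":[0,0,0],"xyz":[0.033,-0.242,0.04],"grip":255},
    {"rot":[0,0,0],"xyz":[0.033,-0.242,0.04],"grip":255},
    {"rot":[0,0,0],"xyz":[0.033,-0.242,0.04],"grip":255},
  ],
)

```text
clock: 1.78
tool_pos: [0.4199, -0.1318, 0.2198]
eef_rot: [1.0, 0.03, -0.001, -0.002]
contact_force: [0.4, -0.2, -0.1]
opening: 0.006
finger_force: 0.0
```

>>> carry_out(
  plan=[
    {"rot":[0,0,0],"xyz":[0.033,-0.242,0.04],"grip":255},
    {"rot":[0,0,0],"xyz":[0.033,-0.242,0.04],"grip":255},
    {"rot":[0,0,0],"xyz":[0.033,-0.242,0.04],"grip":255},
    {"rot":[0,0,0],"xyz":[0.033,-0.242,0.04],"grip":255},
    {"rot":[0,0,0],"xyz":[0.033,-0.242,0.04],"grip":255},
    {"rot":[0,0,0],"xyz":[0.033,-0.242,0.04],"grip":255},
    {"rot":[0,0,0],"xyz":[0.033,-0.242,0.04],"grip":255},
    {"rot":[0,0,0],"xyz":[0.033,-0.242,0.04],"grip":255},
  ],
)

```text
clock: 2.45
tool_pos: [0.4417, 0.1057, 0.1802]
eef_rot: [1.0, 0.027, -0.0, 0.001]
contact_force: [-0.3, -1.1, 0.7]
opening: 0.006
finger_force: 0.0
```

Run:
```python
from h import *
st()
D=down(C[2])
plan([(ch(-160,100,100),D),(ch(-160,100,82),D),(ch(-160,100,70),D)])
im=r.snapshot("top"); crop(im,205,150,355,265,4,"pics/t2.png")
```

```text
t 2.45 pos [0.4417 0.1057 0.1802] yaw 0.053 z [-0.    -0.001 -1.   ] F [-0.3 -1.1  0.7] op 0.006 ff 0.0 q [-0.33  0.58 -0.01  2.13  0.02  0.43 -1.88]
xyz [-0.0, -0.001, 0.08] rot [0.001, 0.0, 0.001] rows 1.9
xyz [-0.0, 0.0, 0.018] rot [0.0, 0.0, 0.0] rows 0.4
xyz [-0.0, 0.0, 0.012] rot [0.0, 0.0, 0.0] rows 0.3
```

>>> carry_out(
  plan=[
    {"rot":[0,0,0],"xyz":[0,0,0.04],"grip":255},
    {"rot":[0,0,0],"xyz":[0,0,0.08],"grip":255},
    {"rot":[0,0,0],"xyz":[0,0,0.09],"grip":255},
    {"rot":[0,0,0],"xyz":[0,0,0.096],"grip":255},
    {"rot":[0,0,0],"xyz":[0,0,0.1],"grip":255},
    {"rot":[0,0,0],"xyz":[0,0,0.1],"grip":255},
  ],
)

```text
clock: 3.0
tool_pos: [0.4413, 0.1038, 0.0809]
eef_rot: [1.0, 0.024, 0.0, 0.001]
contact_force: [-0.5, -0.9, 0.5]
opening: 0.003
finger_force: 0.0
```

>>> carry_out(
  plan=[
    {"rot":[0,0,0],"xyz":[0,0,0.004],"grip":255},
    {"rot":[0,0,0],"xyz":[0,0,0.008],"grip":255},
    {"rot":[0,0,0],"xyz":[0,0,0.011],"grip":255},
    {"rot":[0,0,0],"xyz":[0,0,0.011],"grip":255},
    {"rot":[0,0,0],"xyz":[0,0,0.011],"grip":255},
  ],
)

```text
clock: 3.42
tool_pos: [0.4383, 0.1043, 0.071]
eef_rot: [1.0, 0.025, -0.002, 0.001]
contact_force: [-4.0, -2.6, 8.5]
opening: 0.003
finger_force: 4.2
```

Run:
```python
from h import *
st()
im=r.snapshot("scene"); crop(im,190,160,370,320,4,"pics/s2.png")
```

```text
t 3.42 pos [0.4383 0.1043 0.071 ] yaw 0.050 z [-0.004 -0.002 -1.   ] F [-4.  -2.6  8.5] op 0.003 ff 4.2 q [-0.33  0.8  -0.    2.21  0.03  0.14 -1.89]
```

View pics/s2.png

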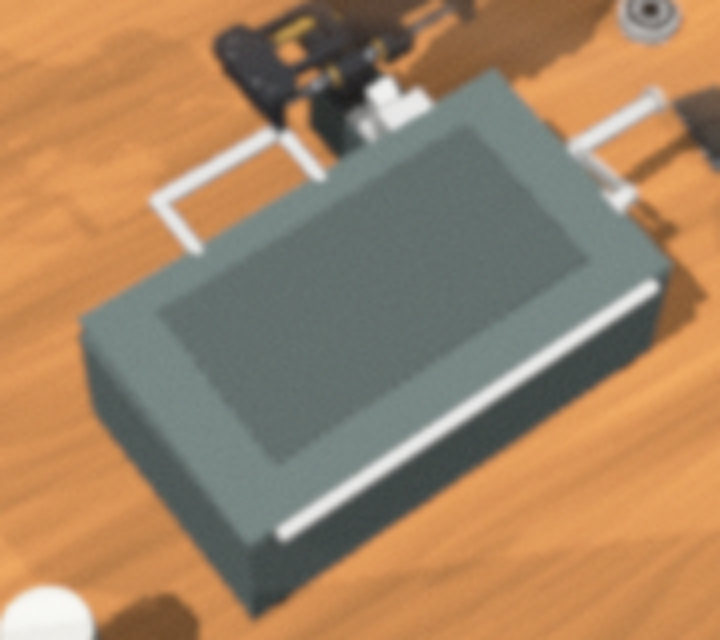

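>>> carry_out(
  plan=[
    {"rot":[0,0,0],"xyz":[0.002,0,0.003],"grip":255},
    {"rot":[0,0,0],"xyz":[0.002,0,0.003],"grip":255},
    {"rot":[0,0,0],"xyz":[0.002,0,0.003],"grip":255},
  ],
)

```text
clock: 3.72
tool_pos: [0.4379, 0.1042, 0.0688]
eef_rot: [1.0, 0.026, -0.004, 0.001]
contact_force: [-10.1, -1.4, 19.5]
opening: 0.005
finger_force: 10.2
```

Run:
```python
from h import *
st()
for th in(0,.05,.1):
  print(th,[((proj("scene",[ch(95-235*np.cos(th),y,108+235*np.sin(th))])-[190,160])*4).round(0).tolist() for y in (19,-81)])
im=r.snapshot("scene"); crop(im,220,175,310,235,8,"pics/s3.png")
```

```text
t 3.72 pos [0.4379 0.1042 0.0688] yaw 0.051 z [-0.008 -0.003 -1.   ] F [-10.1  -1.4  19.5] op 0.005 ff 10.2 q [-0.33  0.81 -0.01  2.21  0.03  0.14 -1.89]
0 [[[277.0, 142.0]], [[157.0, 213.0]]]
0.05 [[[277.0, 133.0]], [[156.0, 204.0]]]
0.1 [[[278.0, 123.0]], [[155.0, 195.0]]]
```

View pics/s3.png

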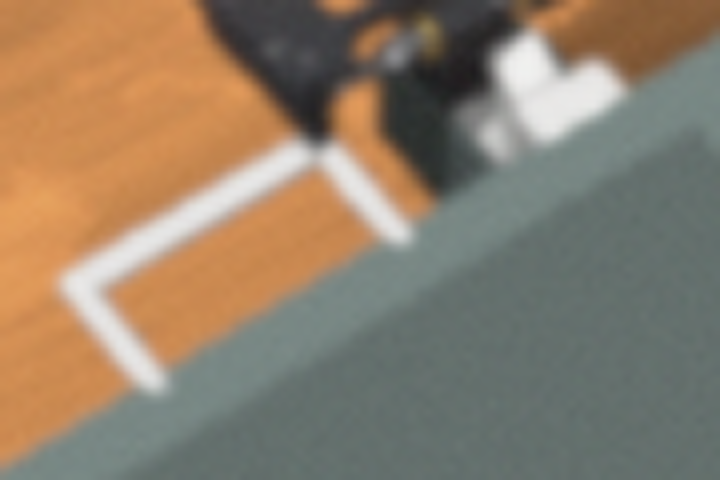

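>>> carry_out(
  plan=[
    {"rot":[0,0,0],"xyz":[0,0,-0.03],"grip":255},
    {"rot":[0,0,0],"xyz":[0,0,-0.07],"grip":255},
    {"rot":[0,0,0],"xyz":[0,0,-0.11],"grip":168},
    {"rot":[0,0,0],"xyz":[0,0,-0.13],"grip":168},
    {"rot":[0,0,0],"xyz":[0,0,-0.13],"grip":168},
  ],
)

```text
clock: 4.18
tool_pos: [0.4461, 0.1067, 0.202]
eef_rot: [1.0, 0.025, 0.006, -0.002]
contact_force: [0.5, -0.6, 0.6]
opening: 0.21
finger_force: 0.0
```

Run:
```python
from h import *
st()
D=down(C[2]+np.pi/2)
plan([(ch(-139,-31,200),D),(ch(-139,-31,112),D)])
im=r.snapshot("scene"); crop(im,200,160,310,235,7,"pics/s4.png")
for th in(0,.05,.1):
  print(th,[((proj("scene",[ch(95-235*np.cos(th),y,108+235*np.sin(th))])-[200,160])*7).round(0).tolist() for y in (19,-81)])
```

```text
t 4.18 pos [0.4461 0.1067 0.202 ] yaw 0.051 z [ 0.011  0.003 -1.   ] F [ 0.5 -0.6  0.6] op 0.210 ff 0.0 q [-0.32  0.54 -0.02  2.11  0.02  0.49 -1.88]
xyz [0.016, 0.131, 0.002] rot [0.007, -0.011, -1.572] rows 12.6
xyz [-0.0, 0.0, 0.088] rot [-0.0, -0.0, 0.0] rows 2.1
0 [[[415.0, 249.0]], [[204.0, 373.0]]]
0.05 [[[415.0, 232.0]], [[203.0, 357.0]]]
0.1 [[[416.0, 216.0]], [[202.0, 341.0]]]
```

View pics/s4.png

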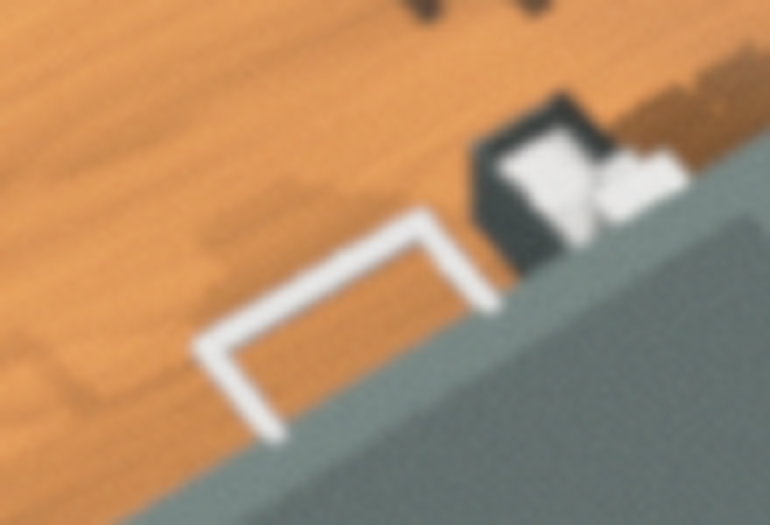

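>>> carry_out(
  plan=[
    {"rot":[0.007,-0.011,-1.572],"xyz":[0.016,0.131,0.002],"grip":168},
    {"rot":[0.007,-0.011,-1.572],"xyz":[0.016,0.131,0.002],"grip":168},
    {"rot":[0.007,-0.011,-1.572],"xyz":[0.016,0.131,0.002],"grip":168},
    {"rot":[0.007,-0.011,-1.572],"xyz":[0.016,0.131,0.002],"grip":168},
    {"rot":[0.007,-0.011,-1.572],"xyz":[0.016,0.131,0.002],"grip":168},
    {"rot":[0.007,-0.011,-1.572],"xyz":[0.016,0.131,0.002],"grip":168},
    {"rot":[0.007,-0.011,-1.572],"xyz":[0.016,0.131,0.002],"grip":168},
    {"rot":[0.007,-0.011,-1.572],"xyz":[0.016,0.131,0.002],"grip":168},
  ],
)

```text
clock: 4.9
tool_pos: [0.465, -0.0241, 0.1939]
eef_rot: [0.863, 0.504, -0.004, -0.002]
contact_force: [-1.0, 0.2, -0.3]
opening: 0.341
finger_force: 0.0
```

Run:
```python
from h import *
st()
D=down(C[2]+np.pi/2)
plan([(ch(-139,-31,200),D),(ch(-139,-31,114),D)])
```

```text
t 4.90 pos [ 0.465  -0.0241  0.1939] yaw 1.057 z [-0.009  0.    -1.   ] F [-1.   0.2 -0.3] op 0.341 ff 0.0 q [ 0.18  0.58 -0.36  2.07  0.36  0.56 -0.94]
xyz [0.002, 0.003, -0.006] rot [-0.009, 0.002, -0.565] rows 4.5
xyz [0.0, 0.0, 0.086] rot [-0.0, -0.0, -0.0] rows 2.1
```

>>> carry_out(
  plan=[
    {"rot":[-0.009,0.002,-0.565],"xyz":[0.002,0.003,-0.006],"grip":168},
    {"rot":[-0.009,0.002,-0.565],"xyz":[0.002,0.003,-0.006],"grip":168},
    {"rot":[-0.009,0.002,-0.565],"xyz":[0.002,0.003,-0.006],"grip":168},
    {"rot":[-0.009,0.002,-0.565],"xyz":[0.002,0.003,-0.006],"grip":168},
    {"rot":[-0.009,0.002,-0.565],"xyz":[0.002,0.003,-0.006],"grip":168},
    {"rot":[-0.009,0.002,-0.565],"xyz":[0.002,0.003,-0.006],"grip":168},
  ],
)

```text
clock: 5.4
tool_pos: [0.4685, -0.0237, 0.1998]
eef_rot: [0.69, 0.724, 0.0, -0.0]
contact_force: [0.7, -0.2, -1.2]
opening: 0.342
finger_force: 0.0
```

>>> carry_out(
  plan=[
    {"rot":[0,0,0],"xyz":[0,0,0.04],"grip":168},
    {"rot":[0,0,0],"xyz":[0,0,0.07],"grip":168},
    {"rot":[0,0,0],"xyz":[0,0,0.086],"grip":168},
    {"rot":[0,0,0],"xyz":[0,0,0.086],"grip":168},
    {"rot":[0,0,0],"xyz":[0,0,0.086],"grip":168},
  ],
)

```text
clock: 5.82
tool_pos: [0.4687, -0.0233, 0.1141]
eef_rot: [0.691, 0.723, -0.001, -0.0]
contact_force: [0.2, -0.2, 0.1]
opening: 0.344
finger_force: 0.0
```

>>> carry_out(
  plan=[
    {"rot":[0,0,0],"xyz":[0,0,0],"grip":255},
    {"rot":[0,0,0],"xyz":[0,0,0],"grip":255},
    {"rot":[0,0,0],"xyz":[0,0,0],"grip":255},
    {"rot":[0,0,0],"xyz":[0,0,0],"grip":255},
    {"rot":[0,0,0],"xyz":[0,0,0],"grip":255},
  ],
  squeeze=20,
)

```text
clock: 6.23
tool_pos: [0.4725, -0.0232, 0.1159]
eef_rot: [0.691, 0.723, 0.003, 0.002]
contact_force: [4.9, -1.2, 0.1]
opening: 0.127
finger_force: 20.0
```

Run:
```python
from h import *
st()
p=r.get_state()['tool_pos']
print("chest-frame:",R.from_euler('z',-C[2]).apply(p-[C[0],C[1],0]))
Q=R.from_quat(r.get_state()['eef_rot'])
th0=.1;c=lambda th:np.array(ch(95-235*np.cos(th),-31,108+235*np.sin(th)))
for th in np.linspace(.1,1.42,17)[1:]: print(round(th,3),Q.inv().apply(c(th)-c(.1)).round(3).tolist())
```

```text
t 6.23 pos [ 0.4725 -0.0232  0.1159] yaw 1.616 z [ 0.007  0.001 -1.   ] F [ 4.9 -1.2  0.1] op 0.127 ff 20.0 q [ 0.18  0.73 -0.36  2.12  0.67  0.39 -0.68]
chest-frame: [-0.13549594 -0.03083097  0.11586723]
0.182 [0.0, 0.003, -0.019]
0.265 [0.0, 0.007, -0.038]
0.348 [0.0, 0.013, -0.056]
0.43 [0.0, 0.021, -0.074]
0.512 [0.0, 0.03, -0.092]
0.595 [0.0, 0.04, -0.108]
0.677 [0.0, 0.052, -0.123]
0.76 [0.001, 0.065, -0.138]
0.842 [0.001, 0.079, -0.151]
0.925 [0.001, 0.094, -0.164]
1.007 [0.001, 0.11, -0.174]
1.09 [0.001, 0.127, -0.184]
1.172 [0.001, 0.144, -0.192]
1.255 [0.001, 0.162, -0.199]
1.338 [0.001, 0.181, -0.204]
1.42 [0.001, 0.2, -0.207]
```

>>> carry_out(
  plan=[
    {"rot":[0,0,0],"xyz":[0,0.006,-0.019],"grip":255},
    {"rot":[0,0,0],"xyz":[0,0.01,-0.038],"grip":255},
    {"rot":[0,0,0],"xyz":[0,0.016,-0.056],"grip":255},
    {"rot":[0,0,0],"xyz":[0,0.024,-0.074],"grip":255},
    {"rot":[0,0,0],"xyz":[0,0.033,-0.092],"grip":255},
    {"rot":[0,0,0],"xyz":[0,0.043,-0.108],"grip":255},
    {"rot":[0,0,0],"xyz":[0,0.055,-0.123],"grip":255},
    {"rot":[0,0,0],"xyz":[0,0.068,-0.138],"grip":255},
  ],
  squeeze=25,
)

```text
clock: 6.9
tool_pos: [0.5313, -0.0202, 0.2524]
eef_rot: [0.69, 0.723, -0.004, -0.004]
contact_force: [-7.5, 1.3, -0.9]
opening: 0.126
finger_force: 25.0
```

>>> carry_out(
  plan=[
    {"rot":[0,0,0],"xyz":[0,0.014,-0.013],"grip":255},
    {"rot":[0,0,0],"xyz":[0,0.029,-0.026],"grip":255},
    {"rot":[0,0,0],"xyz":[0,0.045,-0.036],"grip":255},
    {"rot":[0,0,0],"xyz":[0,0.062,-0.046],"grip":255},
  ],
)

```text
clock: 7.23
tool_pos: [0.5917, -0.0172, 0.3006]
eef_rot: [0.69, 0.724, -0.006, -0.004]
contact_force: [-14.1, -0.5, 14.9]
opening: 0.125
finger_force: 25.0
```

Run:
```python
from h import *
st()
p=r.get_state()['tool_pos']
p=R.from_euler('z',-C[2]).apply(p-[C[0],C[1],0]); print(p, "theta", np.arctan2(p[2]+.019-.108,.0985-p[0]), np.hypot(p[2]+.019-.108,.0985-p[0]))
```

```text
t 7.23 pos [ 0.5917 -0.0172  0.3006] yaw 1.618 z [-0.014 -0.003 -1.   ] F [-14.1  -0.5  14.9] op 0.125 ff 25.0 q [ 0.29  0.63 -0.6   1.56  0.39  1.08 -0.36]
[-0.01610118 -0.03097501  0.30057316] theta 1.0743770476460877 0.24061719424331457
```

>>> carry_out(
  plan=[
    {"rot":[0,0,0],"xyz":[0,0.013,-0.011],"grip":255},
    {"rot":[0,0,0],"xyz":[0,0.031,-0.019],"grip":255},
    {"rot":[0,0,0],"xyz":[0,0.045,-0.024],"grip":255},
    {"rot":[0,0,0],"xyz":[0,0.052,-0.027],"grip":255},
  ],
)

```text
clock: 7.57
tool_pos: [0.6498, -0.0142, 0.325]
eef_rot: [0.69, 0.723, -0.001, -0.002]
contact_force: [-1.7, 0.9, -7.3]
opening: 0.12
finger_force: 25.0
```

Run:
```python
from h import *
st()
p=r.get_state()['tool_pos']
p=R.from_euler('z',-C[2]).apply(p-[C[0],C[1],0]); print(p, "theta", np.arctan2(p[2]+.0155-.108,.0985-p[0]), np.hypot(p[2]+.0155-.108,.0985-p[0]))
```

```text
t 7.57 pos [ 0.6498 -0.0142  0.325 ] yaw 1.618 z [-0.004  0.001 -1.   ] F [-1.7  0.9 -7.3] op 0.120 ff 25.0 q [ 0.25  0.69 -0.59  1.35  0.39  1.22 -0.32]
[ 0.04206295 -0.03104633  0.32502421] theta 1.3326860374286864 0.23927525823776416
```

>>> carry_out(
  plan=[
    {"rot":[0,0,0],"xyz":[0,0.01,-0.001],"grip":255},
    {"rot":[0,0,0],"xyz":[0,0.018,-0.002],"grip":255},
    {"rot":[0,0,0],"xyz":[0,0.024,-0.002],"grip":255},
    {"rot":[0,0,0],"xyz":[0,0.024,-0.002],"grip":255},
    {"rot":[0,0,0],"xyz":[0,0.024,-0.002],"grip":255},
  ],
)

```text
clock: 7.98
tool_pos: [0.6731, -0.0131, 0.3288]
eef_rot: [0.69, 0.724, -0.001, -0.001]
contact_force: [-4.8, 0.1, 5.6]
opening: 0.124
finger_force: 25.0
```

Run:
```python
from h import *
st()
p=r.get_state()['tool_pos']
p=R.from_euler('z',-C[2]).apply(p-[C[0],C[1],0]); print(p, "theta", np.arctan2(p[2]+.0155-.108,.0985-p[0]), np.hypot(p[2]+.0155-.108,.0985-p[0]))
im=r.snapshot("scene"); a=im[120:330,190:400]
t=r.snapshot("top")[140:290,190:340]
cv2.imwrite("pics/s5.png",np.hstack([cv2.resize(x,(400,400),interpolation=2) for x in(a,t)])[:,:,::-1])
```

```text
t 7.98 pos [ 0.6731 -0.0131  0.3288] yaw 1.618 z [-0.002  0.001 -1.   ] F [-4.8  0.1  5.6] op 0.124 ff 25.0 q [ 0.23  0.73 -0.59  1.26  0.39  1.27 -0.31]
[ 0.06533886 -0.03109652  0.32875682] theta 1.4313467601385268 0.23857273245465094
```

View pics/s5.png

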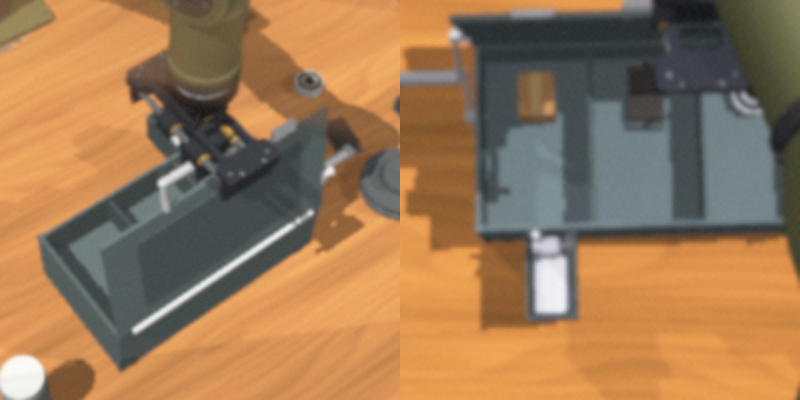

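Bays from the picture: carton left (535,95), pad middle (643,95), bearing right (745,95). The lid is vertical. I'll release the handle and check the knee next.

>>> carry_out(
  plan=[
    {"rot":[0,0,0],"xyz":[0,-0.004,0],"grip":168},
    {"rot":[0,0,0],"xyz":[0,-0.004,0],"grip":168},
    {"rot":[0,0,0],"xyz":[0,-0.004,0],"grip":168},
    {"rot":[0,0,0],"xyz":[0,-0.004,0],"grip":150},
    {"rot":[0,0,0],"xyz":[0,-0.004,-0.04],"grip":150},
    {"rot":[0,0,0],"xyz":[0,-0.004,-0.08],"grip":150},
  ],
)

```text
clock: 8.58
tool_pos: [0.6695, -0.015, 0.4062]
eef_rot: [0.691, 0.723, -0.002, -0.002]
contact_force: [1.1, -0.3, 0.5]
opening: 0.414
finger_force: 0.0
```

Run:
```python
from h import *
st()
plan([((.60,.20,.30),down(C[2]+np.pi*.75)),((.56,.345,.25),down(np.pi-.176))])
t=r.snapshot("top"); K=(400,400)
L=[t[150:250,200:300],t[180:280,130:230],t[205:265,420:480],r.snapshot("scene")[120:330,190:400]]
cv2.imwrite("pics/m1.png",np.vstack([np.hstack([cv2.resize(x,(300,300),interpolation=2) for x in L[i:i+2]]) for i in(0,2)])[:,:,::-1])
```

```text
t 8.58 pos [ 0.6695 -0.015   0.4062] yaw 1.617 z [-0.005 -0.001 -1.   ] F [ 1.1 -0.3  0.5] op 0.414 ff 0.0 q [ 0.22  0.67 -0.59  1.13  0.36  1.44 -0.27]
xyz [0.218, -0.059, 0.106] rot [-0.005, -0.001, -0.791] rows 6.3
xyz [0.127, 0.081, 0.05] rot [-0.0, -0.0, -0.558] rows 4.5
```

View pics/m1.png

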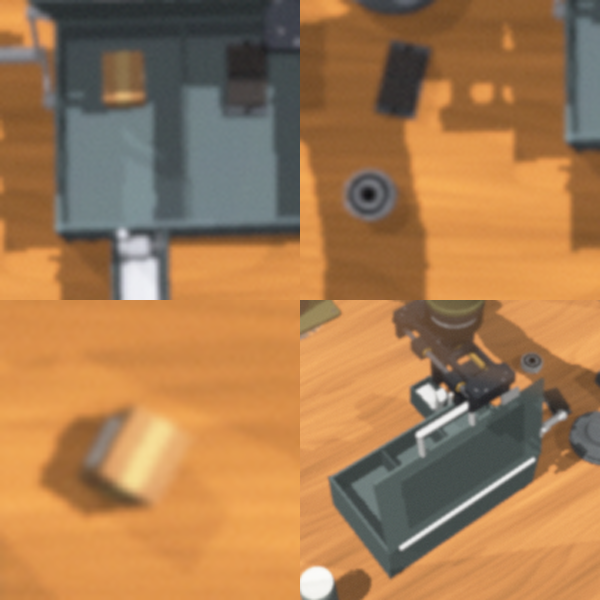

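Run:
```python
from h import *
for z in (.12,.13): print("knee proj tile", (proj("top",[ch(60,230,z*1e3),ch(60,200,z*1e3)])-[200,150])*3)
print("pad",ray("top",164.3,206.3,.012).round(4),"bear",ray("top",153,244.7,.016).round(4),"carton",ray("top",448.8,236.2,.04).round(4))
P=ray("top",164.3,206.3,.012)
Y=down(np.pi-.19)
plan([((.60,.20,.30),down(C[2]+np.pi*.75)),((P[0],P[1],.12),Y),((P[0],P[1],.004),Y)])
```

```text
knee proj tile [[-13.4966609   56.01394709]
 [ 20.38089467  55.05550476]]
knee proj tile [[-15.31553493  53.45394077]
 [ 18.8372374   52.48677024]]
pad [0.5666 0.3502 0.012 ] bear [0.4558 0.3754 0.016 ] carton [ 0.4976 -0.4533  0.04  ]
xyz [0.216, -0.066, 0.115] rot [0.014, 0.004, -0.792] rows 6.3
xyz [0.125, 0.089, 0.18] rot [0.0, 0.0, -0.544] rows 5.7
xyz [0.0, 0.0, 0.116] rot [0.0, 0.0, 0.0] rows 2.8
```

>>> carry_out(
  plan=[
    {"rot":[0.014,0.004,-0.792],"xyz":[0.216,-0.066,0.115],"grip":60},
    {"rot":[0.014,0.004,-0.792],"xyz":[0.216,-0.066,0.115],"grip":60},
    {"rot":[0.014,0.004,-0.792],"xyz":[0.216,-0.066,0.115],"grip":60},
    {"rot":[0.014,0.004,-0.792],"xyz":[0.216,-0.066,0.115],"grip":60},
    {"rot":[0.014,0.004,-0.792],"xyz":[0.216,-0.066,0.115],"grip":60},
    {"rot":[0.014,0.004,-0.792],"xyz":[0.216,-0.066,0.115],"grip":60},
    {"rot":[0.014,0.004,-0.792],"xyz":[0.216,-0.066,0.115],"grip":60},
  ],
)

```text
clock: 9.27
tool_pos: [0.5894, 0.2065, 0.2898]
eef_rot: [0.35, 0.937, -0.003, -0.01]
contact_force: [-0.2, -0.1, 0.4]
opening: 0.769
finger_force: 0.0
```

>>> carry_out(
  plan=[
    {"rot":[0,0,-0.544],"xyz":[0.125,0.089,0.18],"grip":60},
    {"rot":[0,0,-0.544],"xyz":[0.125,0.089,0.18],"grip":60},
    {"rot":[0,0,-0.544],"xyz":[0.125,0.089,0.18],"grip":60},
    {"rot":[0,0,-0.544],"xyz":[0.125,0.089,0.18],"grip":60},
    {"rot":[0,0,-0.544],"xyz":[0.125,0.089,0.18],"grip":60},
    {"rot":[0,0,-0.544],"xyz":[0.125,0.089,0.18],"grip":60},
    {"rot":[0,0,-0.544],"xyz":[0.125,0.089,0.18],"grip":60},
    {"rot":[0,0,-0.544],"xyz":[0.125,0.089,0.18],"grip":60},
  ],
)

```text
clock: 9.93
tool_pos: [0.5584, 0.3484, 0.1115]
eef_rot: [0.093, 0.996, -0.002, -0.007]
contact_force: [0.5, 0.2, -0.3]
opening: 0.766
finger_force: 0.0
```

Run:
```python
from h import *
st()
Y=down(np.pi-.19); p=(.5666,.3502)
e=plan([((*p,.12),Y),((*p,.004),Y)])
```

```text
t 9.93 pos [0.5584 0.3484 0.1115] yaw 2.955 z [-0.015 -0.004 -1.   ] F [ 0.5  0.2 -0.3] op 0.766 ff 0.0 q [-0.24  1.   -0.78  1.52  0.79  0.97  0.12]
xyz [-0.008, 0.003, -0.009] rot [-0.006, -0.014, 0.003] rows 0.3
xyz [0.0, 0.0, 0.116] rot [-0.0, -0.0, 0.0] rows 2.8
```

>>> carry_out(
  plan=[
    {"rot":[-0.006,-0.014,0.003],"xyz":[-0.009,0.003,0.03],"grip":60},
    {"rot":[-0.006,-0.014,0.003],"xyz":[-0.009,0.003,0.06],"grip":60},
    {"rot":[-0.006,-0.014,0.003],"xyz":[-0.009,0.003,0.09],"grip":60},
    {"rot":[-0.006,-0.014,0.003],"xyz":[-0.009,0.003,0.106],"grip":60},
    {"rot":[-0.006,-0.014,0.003],"xyz":[-0.009,0.003,0.106],"grip":60},
  ],
)

```text
clock: 10.35
tool_pos: [0.5674, 0.3457, 0.0043]
eef_rot: [0.097, 0.995, -0.002, 0.0]
contact_force: [-0.1, -0.3, 0.0]
opening: 0.771
finger_force: 0.0
```

>>> carry_out(
  plan=[
    {"rot":[0,0,0],"xyz":[0,0,0],"grip":255},
    {"rot":[0,0,0],"xyz":[0,0,0],"grip":255},
    {"rot":[0,0,0],"xyz":[0,0,0],"grip":255},
    {"rot":[0,0,0],"xyz":[0,0,0],"grip":255},
    {"rot":[0,0,0],"xyz":[0,0,0],"grip":255},
    {"rot":[0,0,0],"xyz":[0,0,0],"grip":255},
  ],
  squeeze=30,
)

```text
clock: 10.85
tool_pos: [0.5683, 0.3503, 0.0084]
eef_rot: [0.096, 0.995, 0.002, 0.002]
contact_force: [0.7, 0.4, 5.6]
opening: 0.408
finger_force: 30.0
```

Run:
```python
from h import *
st()
Y=down(np.pi-.19); p=r.get_state()['tool_pos']; B=down(np.pi+C[2])
e=plan([((p[0],p[1],.2),Y),(ch(-45,0,180),B),(ch(-45,0,56),B)])
```

```text
t 10.85 pos [0.5683 0.3503 0.0084] yaw 2.950 z [ 0.004  0.003 -1.   ] F [0.7 0.4 5.6] op 0.408 ff 30.0 q [-0.28  1.13 -0.69  1.54  0.91  0.81  0.04]
xyz [-0.001, 0.001, -0.192] rot [0.004, 0.004, -0.002] rows 4.6
xyz [-0.028, -0.167, 0.01] rot [0.0, -0.0, -0.121] rows 4.1
xyz [-0.008, -0.169, 0.01] rot [0.0, -0.0, -0.121] rows 4.1
xyz [-0.0, 0.0, 0.124] rot [0.0, -0.0, 0.0] rows 3.0
```

>>> carry_out(
  plan=[
    {"rot":[0,0,0],"xyz":[0,0,-0.02],"grip":255},
    {"rot":[0,0,0],"xyz":[0,0,-0.05],"grip":255},
    {"rot":[0,0,0],"xyz":[0,0,-0.09],"grip":255},
    {"rot":[0,0,0],"xyz":[0,0,-0.13],"grip":255},
    {"rot":[0,0,0],"xyz":[0,0,-0.17],"grip":255},
    {"rot":[0,0,0],"xyz":[0,0,-0.196],"grip":255},
    {"rot":[0,0,0],"xyz":[0,0,-0.196],"grip":255},
  ],
)

```text
clock: 11.43
tool_pos: [0.5688, 0.3516, 0.2095]
eef_rot: [0.096, 0.995, 0.004, 0.004]
contact_force: [0.8, 0.6, -1.1]
opening: 0.404
finger_force: 30.0
```

>>> carry_out(
  plan=[
    {"rot":[0,0,-0.121],"xyz":[-0.028,-0.167,0.01],"grip":255},
    {"rot":[0,0,-0.121],"xyz":[-0.028,-0.167,0.01],"grip":255},
    {"rot":[0,0,-0.121],"xyz":[-0.028,-0.167,0.01],"grip":255},
    {"rot":[0,0,-0.121],"xyz":[-0.028,-0.167,0.01],"grip":255},
    {"rot":[0,0,-0.121],"xyz":[-0.028,-0.167,0.01],"grip":255},
  ],
)

```text
clock: 11.85
tool_pos: [0.5626, 0.1667, 0.1893]
eef_rot: [0.041, 0.999, -0.006, -0.001]
contact_force: [-0.4, -1.6, -2.2]
opening: 0.402
finger_force: 30.0
```

>>> carry_out(
  plan=[
    {"rot":[0,0,-0.121],"xyz":[-0.008,-0.169,0.01],"grip":255},
    {"rot":[0,0,-0.121],"xyz":[-0.008,-0.169,0.01],"grip":255},
    {"rot":[0,0,-0.121],"xyz":[-0.008,-0.169,0.01],"grip":255},
    {"rot":[0,0,-0.121],"xyz":[-0.008,-0.169,0.01],"grip":255},
    {"rot":[0,0,-0.121],"xyz":[-0.008,-0.169,0.01],"grip":255},
    {"rot":[0,0,-0.121],"xyz":[-0.008,-0.169,0.01],"grip":255},
  ],
)

```text
clock: 12.35
tool_pos: [0.5578, 0.0056, 0.1807]
eef_rot: [-0.022, 1.0, -0.001, -0.001]
contact_force: [0.7, 1.0, -1.3]
opening: 0.4
finger_force: 30.0
```

Run:
```python
from h import *
st()
B=down(np.pi+C[2])
e=plan([(ch(-45,0,57),B)])
```

```text
t 12.35 pos [0.5578 0.0056 0.1807] yaw -3.098 z [-0.002 -0.002 -1.   ] F [ 0.7  1.  -1.3] op 0.400 ff 30.0 q [ 0.42  0.83 -0.92  1.81  0.82  0.94  0.74]
xyz [-0.004, 0.007, 0.124] rot [-0.002, -0.002, -0.008] rows 3.0
```

>>> carry_out(
  plan=[
    {"rot":[0,0,-0.008],"xyz":[-0.004,0.007,0.04],"grip":255},
    {"rot":[0,0,-0.008],"xyz":[-0.004,0.007,0.08],"grip":255},
    {"rot":[0,0,-0.008],"xyz":[-0.004,0.007,0.11],"grip":255},
    {"rot":[0,0,-0.008],"xyz":[-0.004,0.007,0.124],"grip":255},
    {"rot":[0,0,-0.008],"xyz":[-0.004,0.007,0.124],"grip":255},
  ],
)

```text
clock: 12.77
tool_pos: [0.5605, 0.0191, 0.0552]
eef_rot: [-0.03, 1.0, 0.0, -0.002]
contact_force: [-0.1, -0.9, -1.4]
opening: 0.4
finger_force: 30.0
```

>>> carry_out(
  plan=[
    {"rot":[0,0,0],"xyz":[0,0,0],"grip":100},
    {"rot":[0,0,0],"xyz":[0,0,0],"grip":100},
    {"rot":[0,0,0],"xyz":[0,0,0],"grip":100},
    {"rot":[0,0,0],"xyz":[0,0,-0.04],"grip":100},
    {"rot":[0,0,0],"xyz":[0,0,-0.08],"grip":60},
    {"rot":[0,0,0],"xyz":[0,0,-0.12],"grip":60},
    {"rot":[0,0,0],"xyz":[0,0,-0.14],"grip":60},
  ],
)

```text
clock: 13.35
tool_pos: [0.5643, 0.0193, 0.2044]
eef_rot: [-0.029, 1.0, 0.001, 0.005]
contact_force: [0.7, -0.1, 0.1]
opening: 0.76
finger_force: 0.0
```

Run:
```python
from h import *
st()
B=down(np.pi+C[2])
e=plan([((.4558,.3754,.12),B),((.4558,.3754,.004),B)])
t=r.snapshot("top")
cv2.imwrite("pics/m2.png",np.hstack([cv2.resize(x,(400,400),interpolation=2) for x in(t[150:250,200:300],t[180:280,120:220])])[:,:,::-1])
g=t[225:265,133:175].astype(int); m=((g.max(2)-g.min(2))<60).astype(np.uint8)
n,l,s,c=cv2.connectedComponentsWithStats(m); i=1+s[1:,4].argmax(); print(s[i],c[i]+[133,225], ray("top",*(c[i]+[133,225]),.014))
```

```text
t 13.35 pos [0.5643 0.0193 0.2044] yaw -3.083 z [ 0.01   0.003 -1.   ] F [ 0.7 -0.1  0.1] op 0.760 ff 0.0 q [ 0.41  0.81 -0.94  1.78  0.78  0.97  0.77]
xyz [0.044, 0.181, 0.042] rot [0.001, 0.005, 0.004] rows 4.6
xyz [0.045, 0.181, 0.042] rot [0.001, 0.005, 0.003] rows 4.6
xyz [-0.0, -0.001, 0.116] rot [0.0, -0.0, 0.0] rows 2.8
[ 12  11  18  18 251] [153.19123506 244.44621514] [0.45663467 0.37541379 0.014     ]
```

View pics/m2.png

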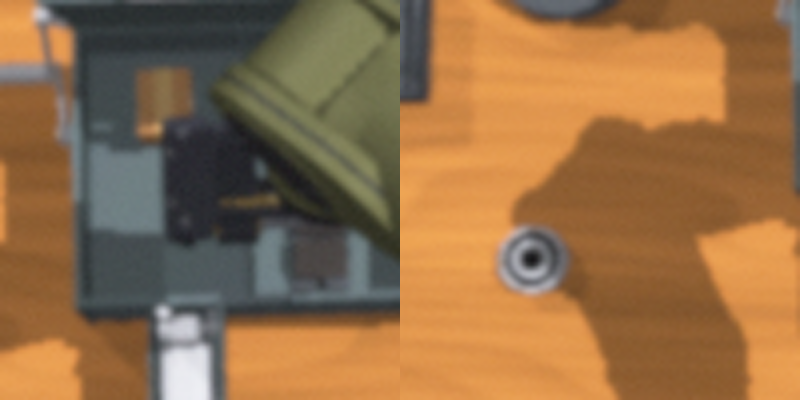

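The pad lies in the middle bay at (318,255), and the left bearing is unmoved at (532,260) in the right tile. Next I'll pick that bearing.

>>> carry_out(
  plan=[
    {"rot":[0.001,0.005,0.004],"xyz":[0.044,0.181,0.042],"grip":60},
    {"rot":[0.001,0.005,0.004],"xyz":[0.044,0.181,0.042],"grip":60},
    {"rot":[0.001,0.005,0.004],"xyz":[0.044,0.181,0.042],"grip":60},
    {"rot":[0.001,0.005,0.004],"xyz":[0.044,0.181,0.042],"grip":60},
    {"rot":[0.001,0.005,0.004],"xyz":[0.044,0.181,0.042],"grip":60},
  ],
)

```text
clock: 13.82
tool_pos: [0.5061, 0.2011, 0.1575]
eef_rot: [-0.03, 1.0, 0.002, -0.001]
contact_force: [0.0, 0.5, -0.2]
opening: 0.761
finger_force: 0.0
```

>>> carry_out(
  plan=[
    {"rot":[0.001,0.005,0.003],"xyz":[0.045,0.181,0.042],"grip":60},
    {"rot":[0.001,0.005,0.003],"xyz":[0.045,0.181,0.042],"grip":60},
    {"rot":[0.001,0.005,0.003],"xyz":[0.045,0.181,0.042],"grip":60},
    {"rot":[0.001,0.005,0.003],"xyz":[0.045,0.181,0.042],"grip":60},
    {"rot":[0.001,0.005,0.003],"xyz":[0.045,0.181,0.042],"grip":60},
    {"rot":[0.001,0.005,0.003],"xyz":[0.045,0.181,0.042],"grip":60},
    {"rot":[0.001,0.005,0.003],"xyz":[0.045,0.181,0.042],"grip":60},
  ],
)

```text
clock: 14.4
tool_pos: [0.4522, 0.3759, 0.1153]
eef_rot: [-0.027, 1.0, -0.0, -0.004]
contact_force: [0.0, -1.2, -0.0]
opening: 0.764
finger_force: 0.0
```

Run:
```python
from h import *
st()
B=down(np.pi+C[2])
e=plan([((.4565,.3754,.004),B)])
```

```text
t 14.40 pos [0.4522 0.3759 0.1153] yaw -3.087 z [-0.007 -0.    -1.   ] F [ 0.  -1.2 -0. ] op 0.764 ff 0.0 q [-0.33  0.93 -0.81  1.76  0.87  0.86  0.07]
xyz [-0.005, -0.001, 0.111] rot [-0.0, -0.007, 0.003] rows 2.7
```

>>> carry_out(
  plan=[
    {"rot":[0,-0.007,0.003],"xyz":[-0.005,-0.001,0.04],"grip":60},
    {"rot":[0,-0.007,0.003],"xyz":[-0.005,-0.001,0.08],"grip":60},
    {"rot":[0,-0.007,0.003],"xyz":[-0.005,-0.001,0.1],"grip":60},
    {"rot":[0,-0.007,0.003],"xyz":[-0.005,-0.001,0.111],"grip":60},
    {"rot":[0,-0.007,0.003],"xyz":[-0.005,-0.001,0.111],"grip":255},
    {"rot":[0,-0.007,0.003],"xyz":[-0.005,-0.001,0.111],"grip":255},
    {"rot":[0,-0.007,0.003],"xyz":[-0.005,-0.001,0.111],"grip":255},
    {"rot":[0,-0.007,0.003],"xyz":[-0.005,-0.001,0.111],"grip":255},
  ],
)

```text
clock: 15.07
tool_pos: [0.4583, 0.3736, 0.005]
eef_rot: [-0.024, 1.0, 0.0, 0.0]
contact_force: [0.5, -0.1, 2.0]
opening: 0.524
finger_force: 30.0
```

>>> carry_out(
  plan=[
    {"rot":[0,0,0],"xyz":[0,0,0],"grip":255},
    {"rot":[0,0,0],"xyz":[0,0,0],"grip":255},
    {"rot":[0,0,0],"xyz":[0,0,-0.03],"grip":255},
    {"rot":[0,0,0],"xyz":[0,0,-0.07],"grip":255},
    {"rot":[0,0,0],"xyz":[0,0,-0.11],"grip":255},
    {"rot":[0,0,0],"xyz":[0,0,-0.15],"grip":255},
    {"rot":[0,0,0],"xyz":[0,0,-0.18],"grip":255},
    {"rot":[0,0,0],"xyz":[0,0,-0.18],"grip":255},
  ],
)

```text
clock: 15.73
tool_pos: [0.459, 0.3767, 0.1903]
eef_rot: [-0.024, 1.0, 0.004, 0.003]
contact_force: [0.0, 0.4, -0.9]
opening: 0.523
finger_force: 30.0
```

Run:
```python
from h import *
st()
B=down(np.pi+C[2])
e=plan([(ch(-64,-113,170),B),(ch(-64,-113,54),B)])
```

```text
t 15.73 pos [0.459  0.3767 0.1903] yaw -3.093 z [ 0.006  0.007 -1.   ] F [ 0.   0.4 -0.9] op 0.523 ff 30.0 q [-0.29  0.84 -0.88  1.7   0.77  0.97  0.16]
xyz [-0.033, -0.241, 0.009] rot [0.003, 0.003, -0.002] rows 5.8
xyz [-0.032, -0.241, 0.009] rot [0.004, 0.004, -0.002] rows 5.8
xyz [-0.0, -0.0, 0.116] rot [-0.0, -0.0, 0.0] rows 2.8
```

>>> carry_out(
  plan=[
    {"rot":[0.003,0.003,-0.002],"xyz":[-0.033,-0.241,0.009],"grip":255},
    {"rot":[0.003,0.003,-0.002],"xyz":[-0.033,-0.241,0.009],"grip":255},
    {"rot":[0.003,0.003,-0.002],"xyz":[-0.033,-0.241,0.009],"grip":255},
    {"rot":[0.003,0.003,-0.002],"xyz":[-0.033,-0.241,0.009],"grip":255},
    {"rot":[0.003,0.003,-0.002],"xyz":[-0.033,-0.241,0.009],"grip":255},
    {"rot":[0.003,0.003,-0.002],"xyz":[-0.033,-0.241,0.009],"grip":255},
  ],
)

```text
clock: 16.23
tool_pos: [0.5018, 0.1302, 0.174]
eef_rot: [-0.024, 1.0, -0.004, -0.003]
contact_force: [0.6, -1.0, -1.3]
opening: 0.525
finger_force: 30.0
```

>>> carry_out(
  plan=[
    {"rot":[0.004,0.004,-0.002],"xyz":[-0.032,-0.241,0.009],"grip":255},
    {"rot":[0.004,0.004,-0.002],"xyz":[-0.032,-0.241,0.009],"grip":255},
    {"rot":[0.004,0.004,-0.002],"xyz":[-0.032,-0.241,0.009],"grip":255},
    {"rot":[0.004,0.004,-0.002],"xyz":[-0.032,-0.241,0.009],"grip":255},
    {"rot":[0.004,0.004,-0.002],"xyz":[-0.032,-0.241,0.009],"grip":255},
    {"rot":[0.004,0.004,-0.002],"xyz":[-0.032,-0.241,0.009],"grip":255},
    {"rot":[0.004,0.004,-0.002],"xyz":[-0.032,-0.241,0.009],"grip":255},
    {"rot":[0.004,0.004,-0.002],"xyz":[-0.032,-0.241,0.009],"grip":255},
  ],
)

```text
clock: 16.9
tool_pos: [0.5453, -0.108, 0.1656]
eef_rot: [-0.023, 1.0, -0.005, -0.005]
contact_force: [-0.7, 0.8, -0.3]
opening: 0.522
finger_force: 30.0
```

Run:
```python
from h import *
st()
B=down(np.pi+C[2])
e=plan([(ch(-64,-113,54),B)])
```

```text
t 16.90 pos [ 0.5453 -0.108   0.1656] yaw -3.095 z [-0.009 -0.01  -1.   ] F [-0.7  0.8 -0.3] op 0.522 ff 30.0 q [ 0.61  0.85 -0.91  1.82  0.85  0.93  0.92]
xyz [-0.004, 0.007, 0.112] rot [-0.009, -0.01, -0.005] rows 2.7
```

>>> carry_out(
  plan=[
    {"rot":[-0.009,-0.01,-0.005],"xyz":[-0.004,0.007,0.04],"grip":255},
    {"rot":[-0.009,-0.01,-0.005],"xyz":[-0.004,0.007,0.08],"grip":255},
    {"rot":[-0.009,-0.01,-0.005],"xyz":[-0.004,0.007,0.1],"grip":255},
    {"rot":[-0.009,-0.01,-0.005],"xyz":[-0.004,0.007,0.112],"grip":255},
    {"rot":[-0.009,-0.01,-0.005],"xyz":[-0.004,0.007,0.112],"grip":255},
  ],
)

```text
clock: 17.32
tool_pos: [0.5481, -0.0969, 0.0529]
eef_rot: [-0.03, 1.0, 0.001, -0.0]
contact_force: [-0.0, 1.3, -0.9]
opening: 0.524
finger_force: 30.0
```

>>> carry_out(
  plan=[
    {"rot":[0,0,0],"xyz":[0,0,0],"grip":85},
    {"rot":[0,0,0],"xyz":[0,0,0],"grip":85},
    {"rot":[0,0,0],"xyz":[0,0,0],"grip":85},
    {"rot":[0,0,0],"xyz":[0,0,-0.04],"grip":85},
    {"rot":[0,0,0],"xyz":[0,0,-0.08],"grip":60},
    {"rot":[0,0,0],"xyz":[0,0,-0.12],"grip":60},
    {"rot":[0,0,0],"xyz":[0,0,-0.14],"grip":60},
  ],
)

```text
clock: 17.9
tool_pos: [0.5504, -0.0978, 0.2003]
eef_rot: [-0.029, 1.0, 0.0, 0.004]
contact_force: [-0.1, -0.4, -0.6]
opening: 0.765
finger_force: 0.0
```

```bash
cat >> h.py <<'E'
def blob(t,x0,y0,x1,y1,z,sat=60):
    "grey blob (bearing) centre in the top picture window"
    g=t[y0:y1,x0:x1].astype(int); m=((g.max(2)-g.min(2))<sat).astype(np.uint8)
    n,l,s,c=cv2.connectedComponentsWithStats(m); i=1+s[1:,4].argmax(); c=c[i]+[x0,y0]; return s[i],c.round(1),ray("top",*c,z).round(4)
E
python3 - <<'E'
from h import *
st()
t=r.snapshot("top")
b=blob(t,392,243,425,268,.014); print(b)
B=down(C[2]+np.pi); p=b[2]
e=plan([((p[0],p[1],.12),B),((p[0],p[1],.004),B)])
crop(t,380,200,480,300,4,"pics/m3.png")
E
```

```text
t 17.90 pos [ 0.5504 -0.0978  0.2003] yaw -3.084 z [ 0.009  0.001 -1.   ] F [-0.1 -0.4 -0.6] op 0.765 ff 0.0 q [ 0.62  0.81 -0.95  1.8   0.79  0.96  0.96]
(array([  0,   0,  33,  25, 704], dtype=int32), array([410. , 253.8]), array([ 0.4475, -0.3511,  0.014 ]))
xyz [0.12, -0.247, 0.081] rot [-0.0, 0.013, 0.006] rows 6.9
xyz [-0.0, -0.0, 0.116] rot [-0.0, 0.0, -0.0] rows 2.8
```

View pics/m3.png

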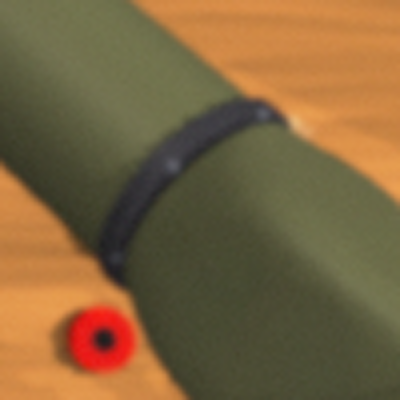

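Run:
```python
from h import *
u=proj("scene",[(.44,-.346,.014),(.4976,-.4533,.04)]).round().astype(int); print(u)
s=r.snapshot("scene")
(x,y)=u[0]; g=s[y-22:y+22,x-22:x+22].astype(int); m=((g.max(2)-g.min(2))<60).astype(np.uint8)
n,l,S,c=cv2.connectedComponentsWithStats(m); i=1+S[1:,4].argmax(); c=c[i]+[x-22,y-22]; print(S[i],c,ray("scene",*c,.012).round(4))
a=cv2.resize(s[y-25:y+25,x-25:x+25],(400,400),interpolation=2);(x,y)=u[1]
cv2.imwrite("pics/m4.png",np.hstack([a,cv2.resize(s[y-25:y+25,x-25:x+25],(400,400),interpolation=2)])[:,:,::-1])
```

```text
[[138 271]
 [107 304]]
[ 13  17  20  17 271] [138.30627306 273.70110701] [ 0.4456 -0.3492  0.012 ]
```

Run:
```python
from h import *
B=down(C[2]+np.pi); p=(.441,-.347)
e=plan([((*p,.12),B),((*p,.004),B)])
```

```text
xyz [0.125, -0.242, 0.079] rot [-0.0, 0.011, 0.005] rows 6.8
xyz [-0.0, -0.0, 0.116] rot [-0.0, -0.0, 0.0] rows 2.8
```

>>> carry_out(
  plan=[
    {"rot":[0,0.011,0.005],"xyz":[0.125,-0.242,0.079],"grip":60},
    {"rot":[0,0.011,0.005],"xyz":[0.125,-0.242,0.079],"grip":60},
    {"rot":[0,0.011,0.005],"xyz":[0.125,-0.242,0.079],"grip":60},
    {"rot":[0,0.011,0.005],"xyz":[0.125,-0.242,0.079],"grip":60},
    {"rot":[0,0.011,0.005],"xyz":[0.125,-0.242,0.079],"grip":60},
    {"rot":[0,0.011,0.005],"xyz":[0.125,-0.242,0.079],"grip":60},
    {"rot":[0,0.011,0.005],"xyz":[0.125,-0.242,0.079],"grip":60},
    {"rot":[0,0.011,0.005],"xyz":[0.125,-0.242,0.079],"grip":60},
  ],
)

```text
clock: 18.67
tool_pos: [0.4306, -0.3554, 0.1117]
eef_rot: [-0.02, 1.0, -0.001, -0.009]
contact_force: [-1.3, -0.4, 0.1]
opening: 0.764
finger_force: 0.0
```

Run:
```python
from h import *
st()
B=down(C[2]+np.pi); p=(.441,-.347)
e=plan([((*p,.004),B)])
s=r.snapshot("scene");(x,y)=(138,271); crop(s,x-50,y-40,x+50,y+60,5,"pics/m5.png")
```

```text
t 18.67 pos [ 0.4306 -0.3554  0.1117] yaw -3.102 z [-0.018 -0.003 -1.   ] F [-1.3 -0.4  0.1] op 0.764 ff 0.0 q [ 1.08  0.93 -0.87  1.84  0.95  0.87  1.33]
xyz [-0.013, 0.008, 0.107] rot [-0.002, -0.019, -0.012] rows 2.6
```

View pics/m5.png

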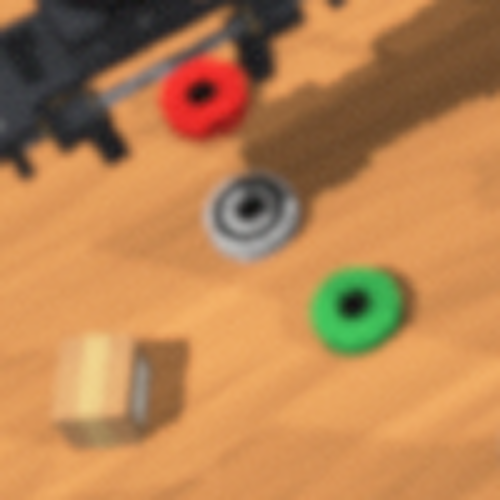

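>>> carry_out(
  plan=[
    {"rot":[-0.002,-0.019,-0.012],"xyz":[-0.012,0.008,0.03],"grip":60},
    {"rot":[-0.002,-0.019,-0.012],"xyz":[-0.012,0.008,0.06],"grip":60},
    {"rot":[-0.002,-0.019,-0.012],"xyz":[-0.012,0.008,0.08],"grip":60},
    {"rot":[-0.002,-0.019,-0.012],"xyz":[-0.012,0.008,0.08],"grip":60},
  ],
)

```text
clock: 19.05
tool_pos: [0.4467, -0.3365, 0.0319]
eef_rot: [-0.033, 0.999, 0.003, 0.002]
contact_force: [-1.1, -0.2, 0.4]
opening: 0.762
finger_force: 0.0
```

Run:
```python
from h import *
st()
B=down(C[2]+np.pi); p=(.441,-.347)
e=plan([((*p,.004),B),((*p,.19),B)])
e=plan([(ch(-8,-113,170),B),(ch(-8,-113,54),B)],e)
```

```text
t 19.05 pos [ 0.4467 -0.3365  0.0319] yaw -3.075 z [ 0.004  0.007 -1.   ] F [-1.1 -0.2  0.4] op 0.762 ff 0.0 q [ 1.    1.05 -0.78  1.88  1.11  0.73  1.19]
xyz [0.007, -0.01, 0.028] rot [0.007, 0.005, 0.015] rows 0.7
xyz [-0.0, -0.0, -0.186] rot [-0.0, -0.0, -0.0] rows 4.5
xyz [-0.176, 0.239, 0.02] rot [-0.0, -0.0, -0.0] rows 7.1
xyz [-0.0, 0.0, 0.116] rot [-0.0, -0.0, -0.0] rows 2.8
```

>>> carry_out(
  plan=[
    {"rot":[0,0,0],"xyz":[0,0,0],"grip":60},
    {"rot":[0,0,0],"xyz":[0,0,0],"grip":60},
    {"rot":[0,0,0],"xyz":[0,0,0],"grip":60},
  ],
)

```text
clock: 19.3
tool_pos: [0.45, -0.3387, 0.0368]
eef_rot: [-0.032, 0.999, 0.001, 0.006]
contact_force: [0.6, -0.2, 0.2]
opening: 0.768
finger_force: 0.0
```

Run:
```python
from h import *
st()
B=down(C[2]+np.pi); p=(.441,-.347)
e=plan([((*p,.004),B),((*p,.19),B)])
e=plan([(ch(-8,-113,170),B),(ch(-8,-113,54),B)],e)
```

```text
t 19.30 pos [ 0.45   -0.3387  0.0368] yaw -3.077 z [ 0.012  0.002 -1.   ] F [ 0.6 -0.2  0.2] op 0.768 ff 0.0 q [ 1.    1.04 -0.78  1.87  1.11  0.73  1.2 ]
xyz [0.01, -0.008, 0.033] rot [0.002, 0.013, 0.013] rows 0.8
xyz [-0.0, 0.0, -0.186] rot [-0.0, -0.0, -0.0] rows 4.5
xyz [-0.176, 0.24, 0.02] rot [-0.0, -0.0, -0.0] rows 7.2
xyz [0.0, -0.0, 0.116] rot [-0.0, -0.0, -0.0] rows 2.8
```

>>> carry_out(
  plan=[
    {"rot":[0.002,0.013,0.013],"xyz":[0.01,-0.008,0.015],"grip":60},
    {"rot":[0.002,0.013,0.013],"xyz":[0.01,-0.008,0.033],"grip":60},
    {"rot":[0.002,0.013,0.013],"xyz":[0.01,-0.008,0.033],"grip":60},
    {"rot":[0.002,0.013,0.013],"xyz":[0.01,-0.008,0.033],"grip":255},
    {"rot":[0.002,0.013,0.013],"xyz":[0.01,-0.008,0.033],"grip":255},
    {"rot":[0.002,0.013,0.013],"xyz":[0.01,-0.008,0.033],"grip":255},
    {"rot":[0.002,0.013,0.013],"xyz":[0.01,-0.008,0.033],"grip":255},
    {"rot":[0.002,0.013,0.013],"xyz":[0.01,-0.008,0.033],"grip":255},
  ],
)

```text
clock: 19.97
tool_pos: [0.4393, -0.3476, 0.002]
eef_rot: [-0.026, 1.0, 0.0, -0.002]
contact_force: [-0.5, -0.8, 0.4]
opening: 0.52
finger_force: 30.0
```

>>> carry_out(
  plan=[
    {"rot":[0,0,0],"xyz":[0,0,0],"grip":255},
    {"rot":[0,0,0],"xyz":[0,0,-0.03],"grip":255},
    {"rot":[0,0,0],"xyz":[0,0,-0.07],"grip":255},
    {"rot":[0,0,0],"xyz":[0,0,-0.11],"grip":255},
    {"rot":[0,0,0],"xyz":[0,0,-0.15],"grip":255},
    {"rot":[0,0,0],"xyz":[0,0,-0.186],"grip":255},
    {"rot":[0,0,0],"xyz":[0,0,-0.186],"grip":255},
  ],
)

```text
clock: 20.55
tool_pos: [0.4442, -0.3479, 0.1949]
eef_rot: [-0.026, 1.0, -0.002, 0.004]
contact_force: [0.8, 0.3, -1.5]
opening: 0.524
finger_force: 30.0
```

>>> carry_out(
  plan=[
    {"rot":[0,0,0],"xyz":[-0.176,0.24,0.02],"grip":255},
    {"rot":[0,0,0],"xyz":[-0.176,0.24,0.02],"grip":255},
    {"rot":[0,0,0],"xyz":[-0.176,0.24,0.02],"grip":255},
    {"rot":[0,0,0],"xyz":[-0.176,0.24,0.02],"grip":255},
    {"rot":[0,0,0],"xyz":[-0.176,0.24,0.02],"grip":255},
    {"rot":[0,0,0],"xyz":[-0.176,0.24,0.02],"grip":255},
    {"rot":[0,0,0],"xyz":[-0.176,0.24,0.02],"grip":255},
    {"rot":[0,0,0],"xyz":[-0.176,0.24,0.02],"grip":255},
  ],
)

```text
clock: 21.22
tool_pos: [0.6067, -0.0886, 0.1679]
eef_rot: [-0.031, 1.0, 0.004, 0.001]
contact_force: [-0.1, 1.3, -0.1]
opening: 0.53
finger_force: 30.0
```

>>> carry_out(
  plan=[
    {"rot":[0,0,0],"xyz":[0,0,0],"grip":255},
    {"rot":[0,0,0],"xyz":[0,0,0],"grip":255},
    {"rot":[0,0,0],"xyz":[0,0,0],"grip":255},
  ],
)

```text
clock: 21.47
tool_pos: [0.6024, -0.1011, 0.1669]
eef_rot: [-0.025, 1.0, -0.001, -0.002]
contact_force: [0.2, -1.2, -0.9]
opening: 0.522
finger_force: 30.0
```

Run:
```python
from h import *
st()
B=down(C[2]+np.pi)
e=plan([(ch(-8,-113,54),B)])
```

```text
t 21.47 pos [ 0.6024 -0.1011  0.1669] yaw -3.092 z [-0.005 -0.001 -1.   ] F [ 0.2 -1.2 -0.9] op 0.522 ff 30.0 q [ 0.55  0.9  -0.89  1.65  0.81  1.    1.  ]
xyz [-0.002, 0.002, 0.113] rot [-0.001, -0.005, -0.003] rows 2.7
```

>>> carry_out(
  plan=[
    {"rot":[0,-0.005,-0.003],"xyz":[-0.002,0.001,0.04],"grip":255},
    {"rot":[0,-0.005,-0.003],"xyz":[-0.002,0.001,0.08],"grip":255},
    {"rot":[0,-0.005,-0.003],"xyz":[-0.002,0.001,0.1],"grip":255},
    {"rot":[0,-0.005,-0.003],"xyz":[-0.002,0.001,0.111],"grip":255},
    {"rot":[0,-0.005,-0.003],"xyz":[-0.002,0.001,0.111],"grip":255},
    {"rot":[0,-0.005,-0.003],"xyz":[-0.002,0.001,0.111],"grip":255},
  ],
)

```text
clock: 21.97
tool_pos: [0.6052, -0.0986, 0.0572]
eef_rot: [-0.026, 1.0, 0.0, 0.001]
contact_force: [0.4, 0.3, -1.2]
opening: 0.525
finger_force: 30.0
```

>>> carry_out(
  plan=[
    {"rot":[0,0,0],"xyz":[0,0,0],"grip":85},
    {"rot":[0,0,0],"xyz":[0,0,0],"grip":85},
    {"rot":[0,0,0],"xyz":[0,0,0],"grip":85},
    {"rot":[0,0,0],"xyz":[0,0,-0.04],"grip":85},
    {"rot":[0,0,0],"xyz":[0,0,-0.08],"grip":60},
    {"rot":[0,0,0],"xyz":[0,0,-0.12],"grip":60},
    {"rot":[0,0,0],"xyz":[0,0,-0.15],"grip":60},
    {"rot":[0,0,0],"xyz":[0,0,-0.15],"grip":60},
  ],
)

```text
clock: 22.63
tool_pos: [0.6088, -0.0962, 0.2146]
eef_rot: [-0.027, 1.0, 0.001, 0.008]
contact_force: [1.3, -0.0, 0.5]
opening: 0.761
finger_force: 0.0
```

Run:
```python
from h import *
st()
B=down(np.pi-.497); p=(.4976,-.4533)
print("can",ray("top",565/1.4286,225/1.4286,.13))
e=plan([((*p,.15),B),((*p,.02),B)])
s=r.snapshot("scene"); c0=(107,304); crop(s,77,274,137,334,6,"pics/m6.png")
a=cv2.cvtColor(cv2.imread("pics/m5.png"),cv2.COLOR_BGR2RGB)
# same carton window as in m5 (window 88,231 scale 5): compare
old=cv2.resize(a,(100,100),interpolation=cv2.INTER_AREA); d=np.abs(old[60:95,5:45].astype(int)-s[291:326,93:133].astype(int)); print("change",d.mean(),d.max())
```

```text
t 22.63 pos [ 0.6088 -0.0962  0.2146] yaw -3.087 z [ 0.015  0.002 -1.   ] F [ 1.3 -0.   0.5] op 0.761 ff 0.0 q [ 0.56  0.85 -0.93  1.61  0.76  1.06  1.04]
can [ 0.69524755 -0.28154898  0.13      ]
xyz [0.066, -0.175, 0.031] rot [0.002, 0.007, 0.276] rows 4.5
xyz [0.015, -0.187, 0.032] rot [0.003, 0.007, 0.275] rows 4.6
xyz [-0.0, 0.0, 0.13] rot [-0.0, 0.0, 0.0] rows 3.1
change 2.099761904761905 8
```

Carton unmoved, so I'll move to it.

>>> carry_out(
  plan=[
    {"rot":[0.002,0.007,0.276],"xyz":[0.066,-0.175,0.031],"grip":40},
    {"rot":[0.002,0.007,0.276],"xyz":[0.066,-0.175,0.031],"grip":40},
    {"rot":[0.002,0.007,0.276],"xyz":[0.066,-0.175,0.031],"grip":40},
    {"rot":[0.002,0.007,0.276],"xyz":[0.066,-0.175,0.031],"grip":40},
    {"rot":[0.002,0.007,0.276],"xyz":[0.066,-0.175,0.031],"grip":40},
  ],
)

```text
clock: 23.1
tool_pos: [0.5448, -0.2823, 0.1732]
eef_rot: [0.114, 0.994, -0.003, -0.005]
contact_force: [0.2, -0.7, -0.1]
opening: 0.845
finger_force: 0.0
```

>>> carry_out(
  plan=[
    {"rot":[0.003,0.007,0.275],"xyz":[0.015,-0.187,0.032],"grip":40},
    {"rot":[0.003,0.007,0.275],"xyz":[0.015,-0.187,0.032],"grip":40},
    {"rot":[0.003,0.007,0.275],"xyz":[0.015,-0.187,0.032],"grip":40},
    {"rot":[0.003,0.007,0.275],"xyz":[0.015,-0.187,0.032],"grip":40},
    {"rot":[0.003,0.007,0.275],"xyz":[0.015,-0.187,0.032],"grip":40},
    {"rot":[0.003,0.007,0.275],"xyz":[0.015,-0.187,0.032],"grip":40},
    {"rot":[0.003,0.007,0.275],"xyz":[0.015,-0.187,0.032],"grip":40},
    {"rot":[0.003,0.007,0.275],"xyz":[0.015,-0.187,0.032],"grip":40},
  ],
)

```text
clock: 23.77
tool_pos: [0.493, -0.4534, 0.1435]
eef_rot: [0.245, 0.97, -0.001, -0.006]
contact_force: [-0.0, 0.5, 0.1]
opening: 0.843
finger_force: 0.0
```

>>> carry_out(
  plan=[
    {"rot":[0,0,0],"xyz":[0,0,0],"grip":40},
    {"rot":[0,0,0],"xyz":[0,0,0],"grip":40},
    {"rot":[0,0,0],"xyz":[0,0,0],"grip":40},
  ],
)

```text
clock: 24.02
tool_pos: [0.4935, -0.4538, 0.1442]
eef_rot: [0.245, 0.97, -0.002, -0.006]
contact_force: [-0.6, 0.3, 2.0]
opening: 0.845
finger_force: 0.0
```

Run:
```python
from h import *
st()
B=down(np.pi-.497); p=(.4976,-.4533)
e=plan([((*p,.02),B)])
s=r.snapshot("scene")
a=cv2.cvtColor(cv2.imread("pics/m6.png"),cv2.COLOR_BGR2RGB)
old=cv2.resize(a,(60,60),interpolation=cv2.INTER_AREA); d=np.abs(old[15:50,15:55].astype(int)-s[289:324,92:132].astype(int)); print("change",d.mean(),d.max())
```

```text
t 24.02 pos [ 0.4935 -0.4538  0.1442] yaw 2.647 z [-0.012 -0.001 -1.   ] F [-0.6  0.3  2. ] op 0.845 ff 0.0 q [ 1.04  0.97 -0.78  1.47  0.75  1.03  1.16]
xyz [-0.005, 0.003, 0.124] rot [-0.006, -0.01, 0.003] rows 3.0
change 4.101904761904762 90
```

>>> carry_out(
  plan=[
    {"rot":[-0.006,-0.01,0.003],"xyz":[-0.004,0.002,0.04],"grip":40},
    {"rot":[-0.006,-0.01,0.003],"xyz":[-0.004,0.002,0.08],"grip":40},
    {"rot":[-0.006,-0.01,0.003],"xyz":[-0.004,0.002,0.11],"grip":40},
    {"rot":[-0.006,-0.01,0.003],"xyz":[-0.004,0.002,0.124],"grip":40},
    {"rot":[-0.006,-0.01,0.003],"xyz":[-0.004,0.002,0.124],"grip":40},
  ],
)

```text
clock: 24.48
tool_pos: [0.4934, -0.4539, 0.0164]
eef_rot: [0.247, 0.969, 0.001, -0.003]
contact_force: [-0.2, 0.4, -0.0]
opening: 0.847
finger_force: 0.0
```

>>> carry_out(
  plan=[
    {"rot":[0,0,0],"xyz":[0,0,0],"grip":255},
    {"rot":[0,0,0],"xyz":[0,0,0],"grip":255},
    {"rot":[0,0,0],"xyz":[0,0,0],"grip":255},
    {"rot":[0,0,0],"xyz":[0,0,0],"grip":255},
    {"rot":[0,0,0],"xyz":[0,0,0],"grip":255},
    {"rot":[0,0,0],"xyz":[0,0,0],"grip":255},
    {"rot":[0,0,0],"xyz":[0,0,0],"grip":255},
    {"rot":[0,0,0],"xyz":[0,0,0],"grip":255},
  ],
  squeeze=25,
)

```text
clock: 25.15
tool_pos: [0.4963, -0.4551, 0.0208]
eef_rot: [0.247, 0.969, -0.0, 0.0]
contact_force: [-0.6, 1.4, 5.8]
opening: 0.409
finger_force: 25.0
```

Run:
```python
from h import *
st()
p=r.get_state()['tool_pos']; Q=R.from_quat(r.get_state()['eef_rot']);B=down(np.pi+C[2])
e=plan([((p[0],p[1],.2),Q),(ch(-120,20,200),B),(ch(-45,113,180),B),(ch(-45,113,69),B)])
```

```text
t 25.15 pos [ 0.4963 -0.4551  0.0208] yaw 2.642 z [ 0.001 -0.    -1.   ] F [-0.6  1.4  5.8] op 0.409 ff 25.0 q [ 1.01  1.12 -0.69  1.51  0.88  0.84  1.06]
xyz [-0.0, -0.0, -0.179] rot [0.0, 0.0, 0.0] rows 4.3
xyz [0.121, 0.21, -0.0] rot [-0.0, 0.0, -0.276] rows 5.8
xyz [0.059, 0.234, -0.0] rot [-0.0, 0.001, -0.275] rows 5.8
xyz [-0.075, 0.093, 0.02] rot [-0.0, -0.0, -0.0] rows 2.9
xyz [-0.0, -0.0, 0.111] rot [-0.0, -0.0, -0.0] rows 2.7
```

Gripped at 36 mm. Carrying it to the left bay.

>>> carry_out(
  plan=[
    {"rot":[0,0,0],"xyz":[0,0,-0.03],"grip":255},
    {"rot":[0,0,0],"xyz":[0,0,-0.07],"grip":255},
    {"rot":[0,0,0],"xyz":[0,0,-0.11],"grip":255},
    {"rot":[0,0,0],"xyz":[0,0,-0.15],"grip":255},
    {"rot":[0,0,0],"xyz":[0,0,-0.179],"grip":255},
    {"rot":[0,0,0],"xyz":[0,0,-0.179],"grip":255},
  ],
)

```text
clock: 25.65
tool_pos: [0.4989, -0.4568, 0.2057]
eef_rot: [0.248, 0.969, -0.002, 0.005]
contact_force: [1.6, 0.0, -0.4]
opening: 0.403
finger_force: 25.0
```

>>> carry_out(
  plan=[
    {"rot":[0,0,-0.276],"xyz":[0.121,0.21,0],"grip":255},
    {"rot":[0,0,-0.276],"xyz":[0.121,0.21,0],"grip":255},
    {"rot":[0,0,-0.276],"xyz":[0.121,0.21,0],"grip":255},
    {"rot":[0,0,-0.276],"xyz":[0.121,0.21,0],"grip":255},
    {"rot":[0,0,-0.276],"xyz":[0.121,0.21,0],"grip":255},
    {"rot":[0,0,-0.276],"xyz":[0.121,0.21,0],"grip":255},
    {"rot":[0,0,-0.276],"xyz":[0.121,0.21,0],"grip":255},
  ],
)

```text
clock: 26.23
tool_pos: [0.4898, -0.2043, 0.199]
eef_rot: [0.106, 0.994, 0.002, -0.001]
contact_force: [0.5, 0.6, -0.9]
opening: 0.402
finger_force: 25.0
```

>>> carry_out(
  plan=[
    {"rot":[0,0,-0.275],"xyz":[0.059,0.234,0],"grip":255},
    {"rot":[0,0,-0.275],"xyz":[0.059,0.234,0],"grip":255},
    {"rot":[0,0,-0.275],"xyz":[0.059,0.234,0],"grip":255},
    {"rot":[0,0,-0.275],"xyz":[0.059,0.234,0],"grip":255},
    {"rot":[0,0,-0.275],"xyz":[0.059,0.234,0],"grip":255},
    {"rot":[0,0,-0.275],"xyz":[0.059,0.234,0],"grip":255},
    {"rot":[0,0,-0.275],"xyz":[0.059,0.234,0],"grip":255},
  ],
)

```text
clock: 26.82
tool_pos: [0.4843, 0.0368, 0.1993]
eef_rot: [-0.031, 1.0, 0.003, 0.001]
contact_force: [-0.7, -0.4, -2.5]
opening: 0.406
finger_force: 25.0
```

>>> carry_out(
  plan=[
    {"rot":[0,0,0],"xyz":[-0.075,0.093,0.02],"grip":255},
    {"rot":[0,0,0],"xyz":[-0.075,0.093,0.02],"grip":255},
    {"rot":[0,0,0],"xyz":[-0.075,0.093,0.02],"grip":255},
    {"rot":[0,0,0],"xyz":[-0.075,0.093,0.02],"grip":255},
    {"rot":[0,0,0],"xyz":[-0.075,0.093,0.02],"grip":255},
    {"rot":[0,0,0],"xyz":[-0.075,0.093,0.02],"grip":255},
    {"rot":[0,0,0],"xyz":[-0.075,0.093,0.02],"grip":255},
  ],
)

```text
clock: 27.4
tool_pos: [0.5539, 0.1227, 0.1778]
eef_rot: [-0.025, 1.0, -0.001, -0.001]
contact_force: [-0.4, 0.4, -1.9]
opening: 0.406
finger_force: 25.0
```

Run:
```python
from h import *
st()
B=down(np.pi+C[2])
e=plan([(ch(-45,113,69),B)])
```

```text
t 27.40 pos [0.5539 0.1227 0.1778] yaw -3.092 z [-0.003 -0.003 -1.   ] F [-0.4  0.4 -1.9] op 0.406 ff 25.0 q [ 0.18  0.83 -0.87  1.78  0.79  0.93  0.58]
xyz [-0.002, 0.003, 0.109] rot [-0.003, -0.003, -0.002] rows 2.6
```

>>> carry_out(
  plan=[
    {"rot":[-0.003,-0.003,0],"xyz":[-0.001,0.003,0.04],"grip":255},
    {"rot":[-0.003,-0.003,0],"xyz":[-0.001,0.003,0.08],"grip":255},
    {"rot":[-0.003,-0.003,0],"xyz":[-0.001,0.003,0.1],"grip":255},
    {"rot":[-0.003,-0.003,0],"xyz":[-0.001,0.003,0.109],"grip":255},
    {"rot":[-0.003,-0.003,0],"xyz":[-0.001,0.003,0.109],"grip":255},
    {"rot":[-0.003,-0.003,0],"xyz":[-0.001,0.003,0.109],"grip":255},
  ],
)

```text
clock: 27.9
tool_pos: [0.5557, 0.1276, 0.0703]
eef_rot: [-0.025, 1.0, 0.002, 0.001]
contact_force: [0.7, -0.5, -1.7]
opening: 0.409
finger_force: 25.0
```

>>> carry_out(
  plan=[
    {"rot":[0,0,0],"xyz":[0,0,0],"grip":90},
    {"rot":[0,0,0],"xyz":[0,0,0],"grip":90},
    {"rot":[0,0,0],"xyz":[0,0,0],"grip":90},
    {"rot":[0,0,0],"xyz":[0,0,-0.04],"grip":90},
    {"rot":[0,0,0],"xyz":[0,0,-0.08],"grip":90},
    {"rot":[0,0,0],"xyz":[0,0,-0.12],"grip":130},
    {"rot":[0,0,0],"xyz":[0,0,-0.15],"grip":130},
    {"rot":[0,0,0],"xyz":[0,0,-0.15],"grip":130},
  ],
)

```text
clock: 28.57
tool_pos: [0.558, 0.1303, 0.2267]
eef_rot: [-0.026, 1.0, 0.004, 0.007]
contact_force: [0.4, 0.6, 0.3]
opening: 0.492
finger_force: 0.0
```

Run:
```python
from h import *
st()
H=down(C[2]+np.pi/2)
e=plan([(ch(-60,220,230),down(C[2]+np.pi*.75)),(ch(60,240,200),H),(ch(60,240,103),H)])
```

```text
t 28.57 pos [0.558  0.1303 0.2267] yaw -3.090 z [ 0.013  0.008 -1.   ] F [0.4 0.6 0.3] op 0.492 ff 0.0 q [ 0.2   0.77 -0.92  1.73  0.72  1.    0.63]
xyz [0.018, 0.102, -0.003] rot [0.012, 0.01, 0.785] rows 6.3
xyz [-0.071, 0.099, 0.03] rot [0.0, 0.0, 0.785] rows 6.3
xyz [0.0, -0.0, 0.097] rot [0.0, -0.0, 0.0] rows 2.3
```

>>> carry_out(
  plan=[
    {"rot":[0.012,0.01,0.785],"xyz":[0.018,0.102,-0.003],"grip":130},
    {"rot":[0.012,0.01,0.785],"xyz":[0.018,0.102,-0.003],"grip":130},
    {"rot":[0.012,0.01,0.785],"xyz":[0.018,0.102,-0.003],"grip":130},
    {"rot":[0.012,0.01,0.785],"xyz":[0.018,0.102,-0.003],"grip":130},
    {"rot":[0.012,0.01,0.785],"xyz":[0.018,0.102,-0.003],"grip":130},
    {"rot":[0.012,0.01,0.785],"xyz":[0.018,0.102,-0.003],"grip":130},
    {"rot":[0.012,0.01,0.785],"xyz":[0.018,0.102,-0.003],"grip":130},
    {"rot":[0.012,0.01,0.785],"xyz":[0.018,0.102,-0.003],"grip":130},
  ],
)

```text
clock: 29.23
tool_pos: [0.5318, 0.2287, 0.2231]
eef_rot: [0.359, 0.933, -0.004, -0.004]
contact_force: [-0.1, -0.5, 0.9]
opening: 0.488
finger_force: 0.0
```

>>> carry_out(
  plan=[
    {"rot":[0,0,0.785],"xyz":[-0.071,0.099,0.03],"grip":130},
    {"rot":[0,0,0.785],"xyz":[-0.071,0.099,0.03],"grip":130},
    {"rot":[0,0,0.785],"xyz":[-0.071,0.099,0.03],"grip":130},
    {"rot":[0,0,0.785],"xyz":[-0.071,0.099,0.03],"grip":130},
    {"rot":[0,0,0.785],"xyz":[-0.071,0.099,0.03],"grip":130},
    {"rot":[0,0,0.785],"xyz":[-0.071,0.099,0.03],"grip":130},
    {"rot":[0,0,0.785],"xyz":[-0.071,0.099,0.03],"grip":130},
    {"rot":[0,0,0.785],"xyz":[-0.071,0.099,0.03],"grip":130},
  ],
)

```text
clock: 29.9
tool_pos: [0.6504, 0.2544, 0.1912]
eef_rot: [0.688, 0.726, -0.006, -0.002]
contact_force: [-0.2, 0.3, -0.8]
opening: 0.487
finger_force: 0.0
```

>>> carry_out(
  plan=[
    {"rot":[0,0,0],"xyz":[0,0,0],"grip":130},
    {"rot":[0,0,0],"xyz":[0,0,0],"grip":130},
    {"rot":[0,0,0],"xyz":[0,0,0],"grip":130},
  ],
)

```text
clock: 30.15
tool_pos: [0.6505, 0.2542, 0.1913]
eef_rot: [0.688, 0.726, -0.006, -0.002]
contact_force: [0.3, -0.7, 0.1]
opening: 0.491
finger_force: 0.0
```

Run:
```python
from h import *
st()
H=down(C[2]+np.pi/2)
e=plan([(ch(60,240,103),H)])
t=r.snapshot("top"); s=r.snapshot("scene")
cv2.imwrite("pics/f1.png",np.hstack([cv2.resize(x,(400,400),interpolation=2) for x in(t[145:265,200:360][:,:120+40],s[120:330,190:400])])[:,:,::-1])
```

```text
t 30.15 pos [0.6505 0.2542 0.1913] yaw 1.624 z [-0.011 -0.005 -1.   ] F [ 0.3 -0.7  0.1] op 0.491 ff 0.0 q [-0.22  0.88 -0.46  1.34  0.41  1.03 -0.7 ]
xyz [0.003, 0.004, 0.088] rot [-0.012, 0.004, 0.001] rows 2.1
```

View pics/f1.png

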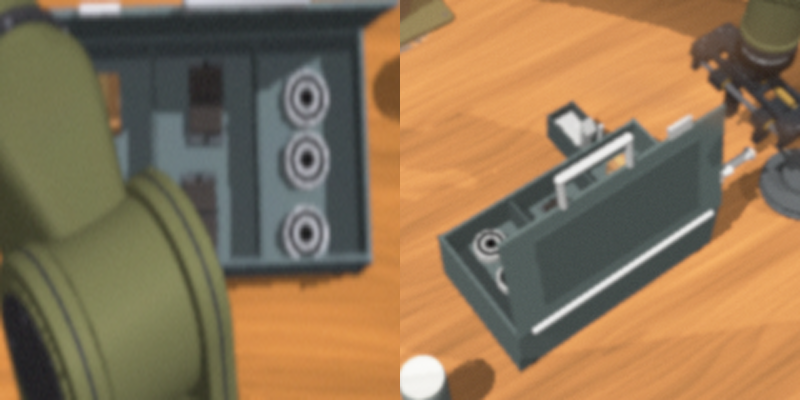

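The right bay holds three bearings at (305,95), (305,158) and (305,232). The pads are in the middle bay and a carton shows in the left. Next, the knee bar.

>>> carry_out(
  plan=[
    {"rot":[-0.012,0.004,0],"xyz":[0.003,0.006,0.03],"grip":130},
    {"rot":[-0.012,0.004,0],"xyz":[0.003,0.006,0.06],"grip":130},
    {"rot":[-0.012,0.004,0],"xyz":[0.003,0.006,0.088],"grip":130},
    {"rot":[-0.012,0.004,0],"xyz":[0.003,0.006,0.088],"grip":130},
    {"rot":[-0.012,0.004,0],"xyz":[0.003,0.006,0.088],"grip":130},
  ],
)

```text
clock: 30.67
tool_pos: [0.6545, 0.2566, 0.102]
eef_rot: [0.688, 0.725, -0.001, -0.0]
contact_force: [0.3, -0.6, -0.1]
opening: 0.492
finger_force: 0.0
```

>>> carry_out(
  plan=[
    {"rot":[0,0,0],"xyz":[0,0,0],"grip":255},
    {"rot":[0,0,0],"xyz":[0,0,0],"grip":255},
    {"rot":[0,0,0],"xyz":[0,0,0],"grip":255},
    {"rot":[0,0,0],"xyz":[0,0,0],"grip":255},
    {"rot":[0,0,0],"xyz":[0,0,0],"grip":255},
  ],
  squeeze=20,
)

```text
clock: 31.08
tool_pos: [0.6564, 0.2574, 0.1045]
eef_rot: [0.689, 0.725, 0.001, 0.001]
contact_force: [1.7, 0.6, 0.9]
opening: 0.146
finger_force: 20.0
```

```bash
cat >> h.py <<'E'
def cf():
    p=r.get_state()['tool_pos']; p=R.from_euler('z',-C[2]).apply(p-[C[0],C[1],0]); print("chest frame",(p*1e3).round(1)); return p
E
python3 - <<'E'
from h import *
st();cf()
for d in range(0,50,8):
    f=np.radians([52,52+d]); print(d,(53*(np.cos(f)[1]-np.cos(f)[0])).round(1),(53*(np.sin(f)[1]-np.sin(f)[0])).round(1))
E
```

```text
t 31.08 pos [0.6564 0.2574 0.1045] yaw 1.623 z [ 0.003  0.001 -1.   ] F [1.7 0.6 0.9] op 0.146 ff 20.0 q [-0.24  0.98 -0.42  1.39  0.46  0.87 -0.74]
chest frame [ 62.7 239.9 104.5]
0 0.0 0.0
8 -6.1 4.1
16 -12.8 7.4
24 -19.8 9.7
32 -27.1 10.9
40 -34.5 11.2
48 -41.8 10.4
```

>>> carry_out(
  plan=[
    {"rot":[0,0,0],"xyz":[0,-0.003,-0.003],"grip":255},
    {"rot":[0,0,0],"xyz":[0,-0.006,-0.006],"grip":255},
    {"rot":[0,0,0],"xyz":[0,-0.01,-0.008],"grip":255},
    {"rot":[0,0,0],"xyz":[0,-0.014,-0.01],"grip":255},
    {"rot":[0,0,0],"xyz":[0,-0.018,-0.012],"grip":255},
    {"rot":[0,0,0],"xyz":[0,-0.021,-0.012],"grip":255},
    {"rot":[0,0,0],"xyz":[0,-0.021,-0.012],"grip":255},
  ],
)

```text
clock: 31.67
tool_pos: [0.6338, 0.256, 0.1157]
eef_rot: [0.688, 0.725, -0.0, 0.0]
contact_force: [0.8, 0.9, 0.1]
opening: 0.152
finger_force: 20.0
```

Run:
```python
from h import *
st();cf()
```

```text
t 31.67 pos [0.6338 0.256  0.1157] yaw 1.623 z [ 0.    -0.001 -1.   ] F [0.8 0.9 0.1] op 0.152 ff 20.0 q [-0.24  0.94 -0.42  1.46  0.46  0.84 -0.77]
chest frame [ 40.  239.7 115.7]
```

>>> carry_out(
  plan=[
    {"rot":[0,0,0],"xyz":[0,-0.003,-0.001],"grip":255},
    {"rot":[0,0,0],"xyz":[0,-0.006,-0.001],"grip":255},
    {"rot":[0,0,0],"xyz":[0,-0.006,-0.001],"grip":255},
    {"rot":[0,0,0],"xyz":[0,-0.006,-0.001],"grip":255},
  ],
)

```text
clock: 32.0
tool_pos: [0.6277, 0.2557, 0.1163]
eef_rot: [0.688, 0.725, -0.001, 0.0]
contact_force: [1.4, 0.3, 0.4]
opening: 0.149
finger_force: 20.0
```

```bash
cat >> h.py <<'E'
def lid_angle(n="scene"):
    "angle at which the projected handle bar falls on the brightest grey line"
    im=r.snapshot(n).astype(int); w=im.min(2)
    w=cv2.GaussianBlur(w.astype(np.float32),(0,0),1); best=[]
    for th in np.arange(0,1.5,.02):
        u=proj(n,[ch(98-235*np.cos(th),y,108+235*np.sin(th)) for y in np.linspace(10,-72,15)])
        best.append((np.mean([w[int(round(b)),int(round(a))] for a,b in u]),th))
    print("lid candidates",[(round(float(s)),round(float(t),2)) for s,t in sorted(best)[::-1][:5]])
E
python3 - <<'E'
from h import *
st();cf(); lid_angle()
E
```

```text
t 32.00 pos [0.6277 0.2557 0.1163] yaw 1.623 z [-0.001 -0.001 -1.   ] F [1.4 0.3 0.4] op 0.149 ff 20.0 q [-0.24  0.93 -0.42  1.48  0.46  0.83 -0.78]
chest frame [ 34.  239.6 116.3]
lid candidates [(226, 1.18), (216, 1.2), (207, 1.16), (179, 1.22), (171, 1.14)]
```

>>> carry_out(
  plan=[
    {"rot":[0,0,0],"xyz":[0,0,0],"grip":130},
    {"rot":[0,0,0],"xyz":[0,0,0],"grip":130},
    {"rot":[0,0,0],"xyz":[0,0,0],"grip":130},
    {"rot":[0,0,0],"xyz":[0,0,-0.04],"grip":130},
    {"rot":[0,0,0],"xyz":[0,0,-0.08],"grip":130},
    {"rot":[0,0,0],"xyz":[0,0,-0.12],"grip":130},
    {"rot":[0,0,0],"xyz":[0,0,-0.16],"grip":130},
    {"rot":[0,0,0],"xyz":[0,0,-0.2],"grip":130},
  ],
)

```text
clock: 32.72
tool_pos: [0.6276, 0.2555, 0.318]
eef_rot: [0.688, 0.725, -0.0, 0.0]
contact_force: [1.7, 0.5, 0.9]
opening: 0.491
finger_force: 0.0
```

>>> carry_out(
  plan=[
    {"rot":[0,0,0],"xyz":[0,-0.01,-0.04],"grip":130},
    {"rot":[0,0,0],"xyz":[0,-0.02,-0.07],"grip":130},
    {"rot":[0,0,0],"xyz":[0,-0.026,-0.07],"grip":130},
    {"rot":[0,0,0],"xyz":[0,-0.026,-0.07],"grip":130},
  ],
)

```text
clock: 33.05
tool_pos: [0.6015, 0.2554, 0.3884]
eef_rot: [0.688, 0.726, 0.002, 0.001]
contact_force: [-0.1, 0.1, -0.5]
opening: 0.495
finger_force: 0.0
```

Run:
```python
from h import *
st();cf(); lid_angle()
H=down(C[2]+np.pi/2)
plan([(ch(8,-31,385),H)])
```

```text
t 33.05 pos [0.6015 0.2554 0.3884] yaw 1.624 z [ 0.003  0.001 -1.   ] F [-0.1  0.1 -0.5] op 0.495 ff 0.0 q [-0.22  0.64 -0.51  1.23  0.31  1.34 -0.66]
chest frame [  7.7 240.7 388.4]
lid candidates [(224, 1.18), (214, 1.2), (207, 1.16), (178, 1.22), (174, 1.14)]
xyz [-0.271, -0.0, 0.002] rot [0.0, 0.001, 0.001] rows 6.5
```

>>> carry_out(
  plan=[
    {"rot":[0,0,0],"xyz":[-0.271,0,0],"grip":130},
    {"rot":[0,0,0],"xyz":[-0.271,0,0],"grip":130},
    {"rot":[0,0,0],"xyz":[-0.271,0,0],"grip":130},
    {"rot":[0,0,0],"xyz":[-0.271,0,0],"grip":130},
    {"rot":[0,0,0],"xyz":[-0.271,0,0],"grip":130},
    {"rot":[0,0,0],"xyz":[-0.271,0,0],"grip":130},
    {"rot":[0,0,0],"xyz":[-0.271,0,0],"grip":130},
    {"rot":[0,0,0],"xyz":[-0.271,0,0],"grip":130},
  ],
)

```text
clock: 33.77
tool_pos: [0.616, -0.0254, 0.3832]
eef_rot: [0.693, 0.721, -0.004, 0.001]
contact_force: [1.0, -0.3, -1.2]
opening: 0.492
finger_force: 0.0
```

>>> carry_out(
  plan=[
    {"rot":[0,0,0],"xyz":[0,0,0],"grip":130},
    {"rot":[0,0,0],"xyz":[0,0,0],"grip":130},
    {"rot":[0,0,0],"xyz":[0,0,0],"grip":130},
  ],
)

```text
clock: 34.02
tool_pos: [0.616, -0.014, 0.3854]
eef_rot: [0.687, 0.726, -0.0, -0.001]
contact_force: [-0.2, -0.6, 1.1]
opening: 0.489
finger_force: 0.0
```

Run:
```python
from h import *
st();cf()
H=down(C[2]+np.pi/2)
plan([(ch(8,-31,309),H)])
c=lambda th:np.array(ch(98-235*np.cos(th),-31,108+235*np.sin(th)))
for th in np.arange(1.18,0.03,-.08): print(round(th,2),H.inv().apply(c(th)-c(1.18)).round(3).tolist())
```

```text
t 34.02 pos [ 0.616  -0.014   0.3854] yaw 1.626 z [-0.001  0.001 -1.   ] F [-0.2 -0.6  1.1] op 0.489 ff 0.0 q [ 0.23  0.58 -0.53  1.36  0.29  1.28 -0.25]
chest frame [  8.3 -29.1 385.4]
xyz [-0.002, -0.0, 0.076] rot [-0.001, -0.001, 0.003] rows 1.8
1.18 [0.0, 0.0, 0.0]
1.1 [-0.0, -0.017, 0.008]
1.02 [0.0, -0.033, 0.017]
0.94 [-0.0, -0.049, 0.028]
0.86 [0.0, -0.064, 0.039]
0.78 [0.0, -0.078, 0.052]
0.7 [-0.0, -0.09, 0.066]
0.62 [-0.0, -0.102, 0.081]
0.54 [-0.0, -0.112, 0.096]
0.46 [-0.0, -0.121, 0.113]
0.38 [-0.0, -0.129, 0.13]
0.3 [-0.0, -0.135, 0.148]
0.22 [-0.0, -0.14, 0.166]
0.14 [-0.0, -0.143, 0.184]
0.06 [-0.0, -0.145, 0.203]
```

>>> carry_out(
  plan=[
    {"rot":[0,0,0],"xyz":[-0.002,0,0.03],"grip":130},
    {"rot":[0,0,0],"xyz":[-0.002,0,0.06],"grip":130},
    {"rot":[0,0,0],"xyz":[-0.002,0,0.076],"grip":130},
    {"rot":[0,0,0],"xyz":[-0.002,0,0.076],"grip":130},
    {"rot":[0,0,0],"xyz":[-0.002,0,0.076],"grip":130},
  ],
)

```text
clock: 34.43
tool_pos: [0.6162, -0.0167, 0.3098]
eef_rot: [0.688, 0.726, -0.0, -0.0]
contact_force: [-0.2, 0.4, 0.4]
opening: 0.492
finger_force: 0.0
```

>>> carry_out(
  plan=[
    {"rot":[0,0,0],"xyz":[0,0,0],"grip":255},
    {"rot":[0,0,0],"xyz":[0,0,0],"grip":255},
    {"rot":[0,0,0],"xyz":[0,0,0],"grip":255},
    {"rot":[0,0,0],"xyz":[0,0,0],"grip":255},
    {"rot":[0,0,0],"xyz":[0,0,0],"grip":255},
  ],
  squeeze=20,
)

```text
clock: 34.85
tool_pos: [0.617, -0.0181, 0.311]
eef_rot: [0.688, 0.725, 0.001, 0.001]
contact_force: [0.9, 0.9, 0.2]
opening: 0.135
finger_force: 0.3
```

Run:
```python
from h import *
st();cf()
```

```text
t 34.85 pos [ 0.617  -0.0181  0.311 ] yaw 1.623 z [ 0.002 -0.    -1.   ] F [0.9 0.9 0.2] op 0.135 ff 0.3 q [ 0.23  0.64 -0.51  1.49  0.33  1.1  -0.29]
chest frame [  9.1 -33.2 311. ]
```

>>> carry_out(
  plan=[
    {"rot":[0,0,0],"xyz":[0,0,0],"grip":255},
    {"rot":[0,0,0],"xyz":[0,-0.017,0.008],"grip":255},
    {"rot":[0,0,0],"xyz":[0,-0.033,0.017],"grip":255},
    {"rot":[0,0,0],"xyz":[0,-0.049,0.028],"grip":255},
    {"rot":[0,0,0],"xyz":[0,-0.064,0.039],"grip":255},
    {"rot":[0,0,0],"xyz":[0,-0.078,0.052],"grip":255},
    {"rot":[0,0,0],"xyz":[0,-0.09,0.066],"grip":255},
    {"rot":[0,0,0],"xyz":[0,-0.09,0.066],"grip":255},
  ],
)

```text
clock: 35.52
tool_pos: [0.5246, -0.0227, 0.2425]
eef_rot: [0.688, 0.726, -0.001, -0.001]
contact_force: [0.9, 1.1, -4.8]
opening: 0.125
finger_force: 20.0
```

Run:
```python
from h import *
st();p=cf();lid_angle()
```

```text
t 35.52 pos [ 0.5246 -0.0227  0.2425] yaw 1.624 z [-0.002  0.    -1.   ] F [ 0.9  1.1 -4.8] op 0.125 ff 20.0 q [ 0.26  0.59 -0.5   1.85  0.38  0.8  -0.37]
chest frame [-83.4 -33.  242.5]
lid candidates [(132, 0.46), (130, 0.42), (129, 0.44), (129, 0.48), (128, 0.4)]
```

Following well. Lowering on.

>>> carry_out(
  plan=[
    {"rot":[0,0,0],"xyz":[0,-0.012,0.015],"grip":255},
    {"rot":[0,0,0],"xyz":[0,-0.022,0.03],"grip":255},
    {"rot":[0,0,0],"xyz":[0,-0.031,0.047],"grip":255},
    {"rot":[0,0,0],"xyz":[0,-0.039,0.064],"grip":255},
    {"rot":[0,0,0],"xyz":[0,-0.045,0.082],"grip":255},
    {"rot":[0,0,0],"xyz":[0,-0.05,0.1],"grip":255},
    {"rot":[0,0,0],"xyz":[0,-0.053,0.118],"grip":255},
    {"rot":[0,0,0],"xyz":[0,-0.053,0.122],"grip":255},
  ],
)

```text
clock: 36.23
tool_pos: [0.4732, -0.0254, 0.1208]
eef_rot: [0.688, 0.726, -0.001, -0.001]
contact_force: [-3.9, 2.4, -0.3]
opening: 0.123
finger_force: 20.0
```

Run:
```python
from h import *
st();p=cf()
```

```text
t 36.23 pos [ 0.4732 -0.0254  0.1208] yaw 1.624 z [-0.002 -0.001 -1.   ] F [-3.9  2.4 -0.3] op 0.123 ff 20.0 q [ 0.15  0.72 -0.32  2.11  0.57  0.4  -0.57]
chest frame [-134.9  -33.   120.8]
```

>>> carry_out(
  plan=[
    {"rot":[0,0,0],"xyz":[0,0,0],"grip":160},
    {"rot":[0,0,0],"xyz":[0,0,0],"grip":160},
    {"rot":[0,0,0],"xyz":[0,0,0],"grip":160},
    {"rot":[0,0,0],"xyz":[0,0,-0.04],"grip":160},
    {"rot":[0,0,0],"xyz":[0,0,-0.08],"grip":255},
    {"rot":[0,0,0],"xyz":[0,0,-0.1],"grip":255},
    {"rot":[0,0,0],"xyz":[0,0,-0.1],"grip":255},
  ],
)

```text
clock: 36.82
tool_pos: [0.4772, -0.0255, 0.2273]
eef_rot: [0.689, 0.725, 0.004, 0.004]
contact_force: [0.1, -0.6, -0.5]
opening: 0.168
finger_force: 0.0
```

>>> carry_out(
  plan=[
    {"rot":[0,0,0],"xyz":[0.133,0.055,0],"grip":255},
    {"rot":[0,0,0],"xyz":[0.133,0.055,0],"grip":255},
    {"rot":[0,0,0],"xyz":[0.133,0.055,0],"grip":255},
    {"rot":[0,0,0],"xyz":[0.133,0.055,0],"grip":255},
    {"rot":[0,0,0],"xyz":[0.133,0.055,0],"grip":255},
    {"rot":[0,0,0],"xyz":[0.133,0.055,0],"grip":255},
    {"rot":[0,0,0],"xyz":[0.133,0.055,0],"grip":255},
    {"rot":[0,0,0],"xyz":[0.133,0.055,0],"grip":255},
  ],
)

```text
clock: 37.48
tool_pos: [0.5214, 0.1078, 0.2219]
eef_rot: [0.689, 0.724, -0.001, 0.001]
contact_force: [-0.3, 0.3, -0.2]
opening: 0.009
finger_force: 0.0
```

Run:
```python
from h import *
st();p=cf();lid_angle()
H=down(C[2]+np.pi/2)
plan([(ch(-80,100,135),H),(ch(-80,100,110),H)])
```

```text
t 37.48 pos [0.5214 0.1078 0.2219] yaw 1.620 z [-0.    -0.002 -1.   ] F [-0.3  0.3 -0.2] op 0.009 ff 0.0 q [-0.    0.62 -0.47  1.85  0.39  0.76 -0.64]
chest frame [-79.9  97.5 221.9]
lid candidates [(210, 0.12), (208, 0.1), (197, 0.14), (193, 0.08), (178, 0.16)]
xyz [0.003, -0.0, 0.087] rot [-0.0, 0.002, -0.002] rows 2.1
xyz [-0.0, -0.0, 0.025] rot [-0.0, -0.0, -0.0] rows 0.6
```

>>> carry_out(
  plan=[
    {"rot":[0,0,0],"xyz":[0.003,0,0.04],"grip":255},
    {"rot":[0,0,0],"xyz":[0.003,0,0.075],"grip":255},
    {"rot":[0,0,0],"xyz":[0.003,0,0.09],"grip":255},
    {"rot":[0,0,0],"xyz":[0.003,0,0.098],"grip":255},
    {"rot":[0,0,0],"xyz":[0.003,0,0.105],"grip":255},
    {"rot":[0,0,0],"xyz":[0.003,0,0.11],"grip":255},
    {"rot":[0,0,0],"xyz":[0.003,0,0.113],"grip":255},
    {"rot":[0,0,0],"xyz":[0.003,0,0.113],"grip":255},
  ],
)

```text
clock: 38.2
tool_pos: [0.5191, 0.1109, 0.1113]
eef_rot: [0.689, 0.725, -0.003, 0.0]
contact_force: [-9.3, -2.1, 22.6]
opening: 0.007
finger_force: 12.0
```

Run:
```python
from h import *
st();p=cf()
```

```text
t 38.20 pos [0.5191 0.1109 0.1113] yaw 1.621 z [-0.003 -0.004 -1.   ] F [-9.3 -2.1 22.6] op 0.007 ff 12.0 q [-0.09  0.78 -0.35  1.95  0.53  0.51 -0.76]
chest frame [-82.  100.7 111.3]
```

>>> carry_out(
  plan=[
    {"rot":[0,0,0],"xyz":[0,0,0.002],"grip":255},
    {"rot":[0,0,0],"xyz":[0,0,0.002],"grip":255},
    {"rot":[0,0,0],"xyz":[0,0,-0.03],"grip":255},
    {"rot":[0,0,0],"xyz":[0,0,-0.07],"grip":255},
    {"rot":[0,0,0],"xyz":[0,0,-0.11],"grip":255},
    {"rot":[0,0,0],"xyz":[0,0,-0.13],"grip":255},
    {"rot":[0,0,0],"xyz":[0,0,-0.13],"grip":255},
  ],
)

```text
clock: 38.78
tool_pos: [0.5244, 0.1131, 0.2443]
eef_rot: [0.689, 0.724, 0.004, 0.003]
contact_force: [0.1, 0.3, 1.8]
opening: 0.004
finger_force: 0.0
```

Run:
```python
from h import *
st();p=cf();lid_angle()
s=r.snapshot("scene"); crop(s,190,150,390,310,4,"pics/z.png")
```

```text
t 38.78 pos [0.5244 0.1131 0.2443] yaw 1.621 z [ 0.01   0.002 -1.   ] F [0.1 0.3 1.8] op 0.004 ff 0.0 q [ 0.01  0.59 -0.49  1.83  0.38  0.81 -0.63]
chest frame [-76.6 102.6 244.3]
lid candidates [(210, 0.02), (205, 0.0), (193, 0.04), (163, 0.06), (153, 1.14)]
```

View pics/z.png

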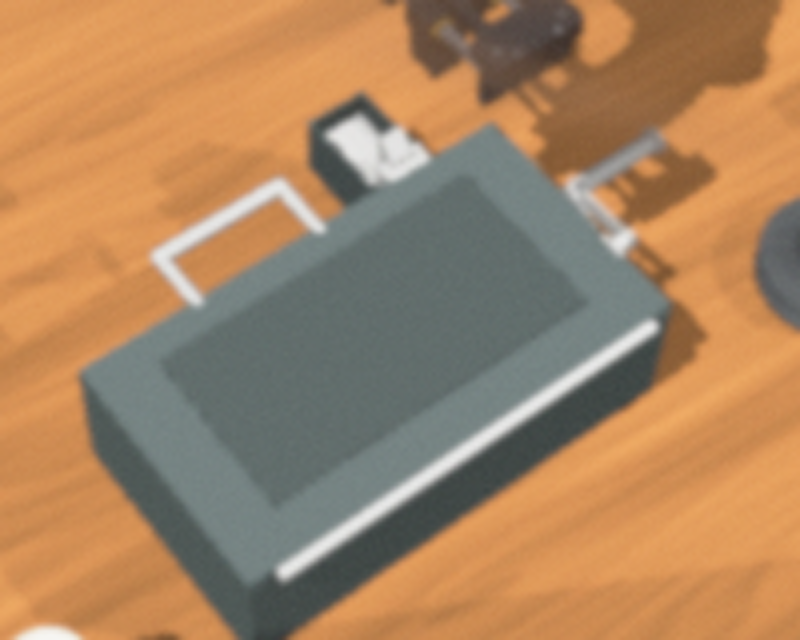

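The lid is shut flat, with the handle bar at (215,220) as at the start, and it stays down without being pressed. That means the hook at (400,155) has snapped.

```bash
python3 -c "
from plant import r
print(r.finish_job())"
```

```text
the job is handed in; nothing more can be done
None
```

I put all four loose parts I found (two bearings, one carton, one pad) in their bays, released the stay, shut the lid with the hook over it and handed the job in at about 39 s; no verdict was returned.

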